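Kit the tray for a dove snow globe

TASK

Kit up the tray for the next dove globe: stand the round threaded base in the large round pocket, one porcelain dove upright and lengthwise in each of the two oblong pockets, and the wide measuring cup upright in the small round pocket with the slim cup nested upright inside it, down on its floor. Set each piece down rather than dropping it, and keep the doves from toppling. The owl and the square-footed bayonet base belong to another globe: leave them standing where they are.

Things in the scene. Friction and masses are not known exactly. Their poses are not given: they have to be found in the camera images.
- threaded_base: Dark brown bakelite globe base, loose, about 160 g: a round foot 72 mm across and 18 mm high (edge bevelled), on it a round screw spigot 52 mm across (about 55 over its helical thread ridge) that rises to 45 mm. To be gripped by the spigot. Origin: centre of the underside, z up along the axis.
- dove_upright: White porcelain dove with its head held up, narrow tail, loose, about 45 g. It stands on its own oblong plinth 36 x 24 x 6 mm; the flat folded wings make flanks 25 mm apart (along y), from 13 to 26 mm above the underside and 27 mm long, centred 3 mm behind the origin: grip there. 57 mm long, 44 mm high. Origin: centre of the plinth's underside; x towards the beak, z up.
- dove_bowed: White porcelain dove with its head bowed forward and a fanned tail 28 mm wide, loose, about 45 g. Same plinth (36 x 24 x 6 mm) and same wing flanks 25 mm apart as the other dove; 62 mm long, 30 mm high. Origin: centre of the plinth's underside; x towards the beak, z up. The two doves are interchangeable between the two oblong pockets.
- cup_wide: Wide tapered aluminium measuring cup, open at the top, loose, about 60 g: foot 42 mm across, straight rim band 62 mm across from 38 to 52 mm height, wall 2.5 mm, 52 mm high. Inside it is 57 mm wide at the mouth and about 45 mm at its raised floor, which lies 18 mm above the underside. Origin: centre of the underside, z up.
- cup_slim: Slim tapered aluminium measuring cup, open at the top, loose, about 45 g: foot 30 mm across, straight rim band 44 mm across from 40 to 60 mm height, 60 mm high. Seated on the wide cup's raised floor its underside is 18 mm above that of the wide cup, it has about 7 mm of play all round and stands 26 mm out of the wide cup. Origin: centre of the underside, z up.
- insert_base: Cork insert 100 x 112 x 12 mm with one large central round pocket 88 mm across, 8 mm deep (floor 4 mm above its underside). Three such inserts lie in a row along x (pitch 101 mm), in an order that changes, in a low wooden tray 341 x 126 mm; nothing of tray or inserts rises over 18 mm. Origin: centre of its underside, 6 mm above the bench; x along the tray, y across it. Fixed.
- insert_doves: Cork insert 100 x 112 x 12 mm in the same tray, with two oblong pockets, each 62 mm along x by 40 mm along y and 8 mm deep, centred at y = +28 and -28 mm (floors 4 mm above the insert's underside). One dove each, beak either way along x. Origin: centre of its underside, 6 mm above the bench; x along the tray, y across it. Fixed.
- insert_cup: Cork insert 100 x 112 x 12 mm in the same tray, with one small central round pocket 60 mm across, 8 mm deep (floor 4 mm above the insert's underside), for the nested cups. Origin: centre of its underside, 6 mm above the bench; x along the tray, y across it. Fixed.
- owl: Look-alike, to be left standing: white porcelain owl, an upright round figure 37 mm across and 59 mm high with two ear tufts and no tail. Origin: centre of the underside, z up. (Unlisted bystanders up to 70 mm high, a paint jar, glue bottle and closed tin, stand among the parts, 100 mm or more from them centre to centre.)
- bayonet_base: Look-alike, to be left standing: dark brown bakelite base with a SQUARE foot 64 x 64 mm, 18 mm high, and a smooth spigot 50 mm across with three bayonet lugs, 45 mm high. Origin: centre of the underside, z up.

How it is judged (in metres and radians):
At the end, for the whole second after the job is handed in: Released, at rest, upright (0.12 rad), heights within 3 mm: threaded base in the large round pocket (13 mm), wide cup in the small one (14 mm), slim cup on its inner floor (10 mm), a dove lengthwise (0.45 rad) in each oblong pocket (16 x 12 mm); owl and bayonet base within 30 mm of their places (angle between each of threaded_base, dove_upright, dove_bowed, cup_wide, cup_slim's own z axis and vertical below 0.12 rad and linear speed of each of threaded_base, dove_upright, dove_bowed, cup_wide, cup_slim below 0.02 m/s and angular speed of each of threaded_base, dove_upright, dove_bowed, cup_wide, cup_slim below 0.2 rad/s and horizontal distance between threaded_base and insert_base below 0.013 m and z of threaded_base in the frame of insert_base between 0.001 and 0.007 m and horizontal distance between cup_wide and insert_cup below 0.014 m and z of cup_wide in the frame of insert_cup between 0.001 and 0.007 m and horizontal distance between cup_slim and cup_wide below 0.01 m and z of cup_slim in the frame of cup_wide between 0.015 and 0.021 m and z of dove_upright in the frame of insert_doves between 0.001 and 0.007 m and angle between the x axis of each of dove_upright, dove_bowed and the x axis of insert_doves, either way round below 0.45 rad and z of dove_bowed in the frame of insert_doves between 0.001 and 0.007 m and (((x of dove_upright in the frame of insert_doves between -0.016 and 0.016 m and y of dove_upright in the frame of insert_doves between 0.016 and 0.04 m) and (x of dove_bowed in the frame of insert_doves between -0.016 and 0.016 m and y of dove_bowed in the frame of insert_doves between -0.04 and -0.016 m)) or ((x of dove_upright in the frame of insert_doves between -0.016 and 0.016 m and y of dove_upright in the frame of insert_doves between -0.04 and -0.016 m) and (x of dove_bowed in the frame of insert_doves between -0.016 and 0.016 m and y of dove_bowed in the frame of insert_doves between 0.016 and 0.04 m))) and distance of each of owl, bayonet_base from where it was at the start of the episode below 0.03 m); the robot touches nothing.
It fails at once if a kit part was dropped (free of the fingers it moved faster than 0.7 m/s, a fall of about 25 mm) ((contact force between the fingers and threaded_base below 0.05 N and linear speed of threaded_base above 0.7 m/s) or (contact force between the fingers and dove_upright below 0.05 N and linear speed of dove_upright above 0.7 m/s) or (contact force between the fingers and dove_bowed below 0.05 N and linear speed of dove_bowed above 0.7 m/s) or (contact force between the fingers and cup_wide below 0.05 N and linear speed of cup_wide above 0.7 m/s) or (contact force between the fingers and cup_slim below 0.05 N and linear speed of cup_slim above 0.7 m/s)).
It fails at once if a porcelain dove was toppled (tilted more than 0.8 rad) (angle between any of dove_upright, dove_bowed's own z axis and vertical above 0.8 rad).
It fails at once if the owl or the bayonet base was shifted by more than 30 mm or tipped over (distance of any of owl, bayonet_base from where it was at the start of the episode above 0.03 m or angle between any of owl, bayonet_base's own z axis and vertical above 0.5 rad).
It also fails if it takes over 128 s, if anything falls off the work surface, if the arm or the gripper's body presses on something with over 40 N, if the wrist force passes 120 N, or if a joint passes its speed limit or range.

ROBOT

A 6-joint arm with a two-finger parallel gripper is mounted at the origin on the work surface. World frame = base frame: x ahead of the robot, y to its left, z up, the work surface at z = 0. Lengths are in mm, angles in rad, forces in N, time in s.
With the tool pointing down it reaches from about 275 to 875 mm from the base axis. Payload 12.5 kg.
Tool frame: the origin (TCP) lies midway between the tips of the shut fingers; the grasp point (between the pads) lies env.grip_point_offset behind it (env.grip_point_offset is the distance from the TCP to the grasp point, in mm); z points along the fingers, y is the direction in which the jaws open and shut (so a half turn about z gives the same grasp; the last joint's range is limited). The gripper opens to 85 mm and grips with 20 to 120 N. Pads are 22 mm wide; open, the fingers measure 114 mm over their backs; the gripper's body (76 mm by 85 mm) begins 54 mm behind the grasp point. The pads swing forward as they close: fully open they stand 13 mm farther back than shut.
Start: joints at [-1.206, 0.351, 1.652, -0, 1.139, -0.085], TCP at [239.148, -495.27, 231.29] pointing down, gripper open.
Joint ranges: [-2.75, 2.75], [-0.79, 2.1], [0.01, 2.65], [-1.57, 4.71], [0.07, 3.14], [-2.87, 2.87]. Speed limits (rad/s): [2.22, 2.22, 2.79, 3.14, 3.14, 3.14].

INTERFACE

Orientations are given as a rotation vector (axis times angle).
In Python, from rig import env gives the robot as it stands.
- The arm moves only by the tool carry_out, never from a script. Its argument "moves" is a list of rows, each an object of numbers: "fingers": the opening, from 0 (shut) to 1 (fully open); "tx", "ty", "tz": the shift along the tool's x, y, z in cm; "ax", "ay", "az": the turn, a rotation vector about the tool's x, y, z in units of 5 degrees (1.0 is 5 degrees). A call has 1 to 8 rows; each row is the pose to reach, as a shift and turn from the pose measured when the call began, along the tool's axes at that moment; what a row does not reach only later rows make up. A row lasts 1/12 s, in which the tool goes at most 41.7 mm and 7.16 degrees, less where a joint would pass 70% of its speed; a pose out of reach is approached as far as the arm can. A call with a gripper value outside its range is refused whole. The fingers move at their own pace and stop on an object; "grip_force" is the grip in N (left out, the last holds). Time passes only in rows, so rows that repeat a pose let the fingers close. It gives the time, the measured TCP pose, the force and the opening at its end, in the units of the state.
- env.read_state(): the state, without advancing time (a new reading comes with each control period).
- env.capture(name): name is "scene" or "side" or "wrist"; returns the picture (400x640x3 uint8, blue, green, red); there is no depth.
- env.camera_info(name): a dict with "intrinsics" (3x3 intrinsics, pixels), "k1" (the pictures are not rectified: a ray, as slopes to the right and down, at radius r is drawn at 1 + k1 r^2 times it, then the intrinsics apply), "R" (3x3) and "t" (3): a world point X has camera coordinates R X + t. Camera axes: x right, y down, z forward; pixel columns grow to the right and rows downward; lengths in mm; the calibration is good to about 2 mm. A picture is of the moment at which its call begins: read the wrist's pose just before it. camera_info takes no time and is no camera call; for the wrist camera it gives the pose at the moment of the call.
- env.sign_off(): hands the job in, once; it reports no verdict.
The state is a dict: "clock": time; "q": joint angles; "joint_velocities": joint speeds; "joint_torque": joint torques, N m; "tcp_pos": TCP position; "ee_rot": TCP orientation; "ft_force": force on the tool from outside, world axes, zero at the start; "wrist_torque": the same for the moment, N m; "width": finger opening in mm.
Only numpy, scipy, OpenCV 4.12 (cv2) and the standard library are available. Lean on these libraries where they do the work, as an engineer would, in place of code of your own. Each camera call takes 0.05 s, during which the arm holds its last target. There are 200 camera calls.

## Working session

There is one attempt and no reset: what is moved stays moved. The work goes in short steps, Python scripts to look and compute and a tool call to move; the robot and the scene stay as the last step left them, time stands still between calls to the robot, and variables do not carry over. Pictures are saved under pics/ and viewed, about 12 in all and at most 16, crops included, and the job is handed in when it is done.

Besides the shell and the picture viewer there is one more tool, called after "Request:" as a command line: name --argument value ..., lists and objects as JSON in quotes. carry_out: Moves the arm, as the interface text tells. Its arguments: {"type":"object","properties":{"moves":{"type":"array","items":{"type":"object","properties":{"fingers":{"type":"number"},"tx":{"type":"number"},"ty":{"type":"number"},"tz":{"type":"number"},"ax":{"type":"number"},"ay":{"type":"number"},"az":{"type":"number"}}}},"grip_force":{"type":"number"}},"required":["moves"]}

```bash
ls; mkdir -p pics
python3 - <<'E'
from rig import env
import cv2,numpy as np
print(env.read_state()); print(env.grip_point_offset)
for n in ("scene","side"):
    cv2.imwrite(f"pics/{n}0.png",env.capture(n)); c=env.camera_info(n); print(n,c)
print(env.camera_info("wrist"))
E
```

```text
pics
{'clock': 0.0, 'q': array([-1.20559993e+00,  3.51261524e-01,  1.65243981e+00, -2.13727240e-05,
        1.13914279e+00, -8.46039669e-02]), 'joint_velocities': array([-2.61008949e-04, -1.48971491e-03, -5.58092648e-04, -1.09845430e-03,
        2.40846829e-06, -1.16782885e-03]), 'joint_torque': array([ 2.07186720e-03, -5.06084919e+01, -2.91416198e+01, -9.50089134e-05,
        4.53824265e-03,  3.04911441e-05]), 'tcp_pos': array([ 239.02287636, -494.9569407 ,  230.73861097]), 'ee_rot': array([-3.06126748e+00, -7.00341575e-01,  3.04956434e-04]), 'ft_force': array([ 0.05739094,  0.5829776 , -0.38643224]), 'wrist_torque': array([-0.0190729 , -0.00437315,  0.02113364]), 'width': 85.40643270351711}
18.700000000000003
scene {'intrinsics': array([[382.57824008,   0.        , 320.23671094],
       [  0.        , 382.57824008, 196.94131541],
       [  0.        ,   0.        ,   1.        ]]), 'k1': -0.03179631117810468, 'R': array([[ 0.86794586,  0.49665711, -0.00130418],
       [ 0.35978533, -0.63055796, -0.68771446],
       [-0.34238063,  0.59642969, -0.72598011]]), 't': array([-455.5493146
[... 188 characters left out ...]
   ,   1.        ]]), 'k1': 0.019630514423528134, 'R': array([[-0.91641275, -0.40022183, -0.00318901],
       [-0.29266873,  0.67553421, -0.6767559 ],
       [ 0.27300676, -0.61925441, -0.73620058]]), 't': array([500.94248622, 171.91179928, 787.56200465])}
{'intrinsics': array([[284.65415351,   0.        , 321.98799786],
       [  0.        , 284.65415351, 198.21292405],
       [  0.        ,   0.        ,   1.        ]]), 'k1': -0.04890699427543017, 'R': array([[ 4.34618145e-01, -9.00614795e-01,  2.44077180e-04],
       [-8.59595614e-01, -4.14742245e-01,  2.98469848e-01],
       [-2.68705131e-01, -1.29930219e-01, -9.54419033e-01]]), 't': array([-550.1403146 ,  -38.04297682,  379.74178971])}
```

View pics/scene0.png

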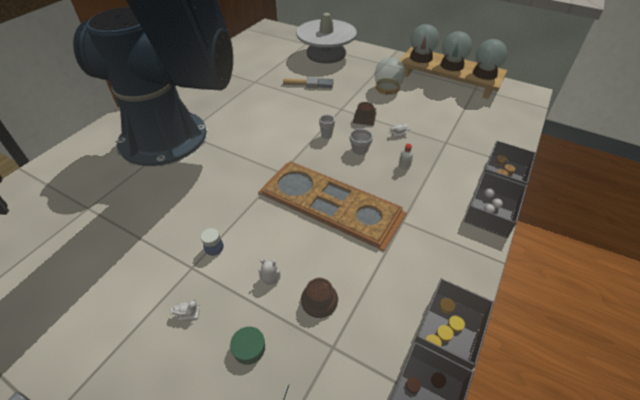

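View pics/side0.png

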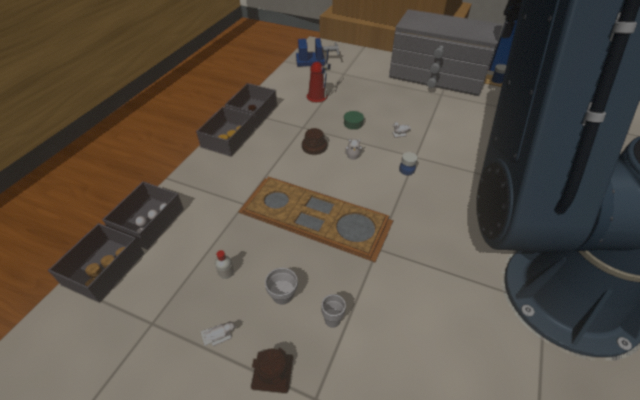

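Scene view: the tray is in the middle, with the large pocket at (296,183), the dove pockets at about (330,195) and the cup pocket at (370,215). The wide cup is at (361,142), the slim cup at (327,126), the bayonet base at (365,113), one dove at (399,130) and the other at (185,311). The owl is at (269,271) and the threaded base at (319,297). The side view agrees.

```bash
cat > h.py <<'E'
from rig import env
import cv2,numpy as np
from scipy.spatial.transform import Rotation as Ro
def ray(c,px):
    K=c["intrinsics"]; d=(np.array(px,float)-K[:2,2])/[K[0,0],K[1,1]]; s=d.copy()
    for _ in range(20): s=d/(1+c["k1"]*(s@s))
    R=c["R"]; return -R.T@c["t"], R.T@np.array([s[0],s[1],1])
def onplane(c,px,z):
    o,d=ray(c,px); return o+d*(z-o[2])/d[2]
def proj(c,X):
    p=c["R"]@np.array(X,float)+c["t"]; s=p[:2]/p[2]; s=s*(1+c["k1"]*(s@s))
    return c["intrinsics"][:2,:2]@s+c["intrinsics"][:2,2]
def tool():
    s=env.read_state(); return s["tcp_pos"],Ro.from_rotvec(s["ee_rot"]).as_matrix(),s
def go(x,y,z,yaw=None):
    """shift (cm) and turn (5deg units) to reach TCP x,y,z pointing down, tool y axis along yaw (rad, mod pi)"""
    p,R,s=tool(); sh=R.T@(np.array([x,y,z])-p)/10
    cy=np.arctan2(R[1,1],R[0,1])
    if yaw is None: yaw=cy
    d=(yaw-cy+np.pi/2)%np.pi-np.pi/2
    best=None
    for e in (d,d-np.sign(d)*np.pi):
        q6=s["q"][5]-e  # sign checked elsewhere
        t=np.array([np.cos(cy+e),np.sin(cy+e),0]); zz=np.array([0,0,-1.]); T=np.c_[np.cross(t,zz),t,zz]
        rv=Ro.from_matrix(R.T@T).as_rotvec()/np.radians(5)
        print("shift cm",sh.round(2),"turn",rv.round(2),"dyaw",round(e,2))
    print("tcp",p.round(1),"yaw",round(cy,3),"q",s["q"].round(2),"t",round(s["clock"],2),"w",round(s["width"],1))
E
python3 - <<'E'
from h import *
S=env.camera_info("scene");D=env.camera_info("side")
L=dict(big=((296,183),(355,227),14),cup=((370,215),(276,200),14),dv1=((337,190),(319,205),14),dv2=((325,206),(310,221),14),
 wide=((361,134),(282,278),52),slim=((327,120),(334,303),60),bay=((366,107),(272,357),45),doveA=((399,130),(217,333),20),glue=((408,148),(221,256),60),
 thr=((319,288),(314,135),45),owl=((268,266),(353,143),40),doveB=((185,311),(402,129),20),jar=((210,236),(409,158),60),tin=((248,340),(353,116),40))
for k,(a,b,z) in L.items(): print(k,onplane(S,a,z).round(0)[:2],onplane(D,b,z).round(0)[:2])
go(450,0,250,0)
c=env.camera_info("wrist"); p,R,s=tool(); print("cam in tool",R.T@(-c["R"].T@c["t"]-p),"\n",(c["R"]@R).round(3))
E
```

```text
big [445.  19.] [445.  17.]
cup [648.  14.] [645.  13.]
dv1 [545.  48.] [545. -12.]
dv2 [545. -12.] [544.  41.]
wide [518. 232.] [521. 222.]
slim [413. 233.] [409. 235.]
bay [471. 365.] [469. 360.]
doveA [588. 342.] [586. 353.]
glue [651. 229.] [650. 229.]
thr [ 649. -222.] [ 647. -216.]
owl [ 537. -227.] [ 542. -231.]
doveB [ 450. -376.] [ 444. -369.]
jar [ 402. -237.] [ 388. -206.]
tin [ 593. -367.] [ 584. -346.]
shift cm [ 40.52 -35.41  -1.88] turn [-1.000e-02 -1.000e-02 -1.285e+01] dyaw 1.12
shift cm [ 40.52 -35.41  -1.88] turn [-1.000e-02  1.000e-02  2.315e+01] dyaw -2.02
tcp [ 239.1 -495.   230.8] yaw -1.121 q [-1.21  0.35  1.65  0.    1.14 -0.08] t 0.1 w 85.2
cam in tool [  76.88375108    0.22186908 -143.10526328] 
 [[-0.     1.    -0.001]
 [-0.954 -0.001 -0.299]
 [-0.299  0.001  0.954]]
```

Run:
```python
from h import *
go(446,-372,150)
```

```text
shift cm [23.98 -2.07  8.09] turn [-0.01 -0.   -0.  ] dyaw 0.0
shift cm [23.98 -2.07  8.09] turn [-0.01 -0.   -0.  ] dyaw 0.0
tcp [ 239.1 -495.   230.8] yaw -1.121 q [-1.21  0.35  1.65  0.    1.14 -0.08] t 0.1 w 85.2
```

Request:
carry_out --moves '[{"tx": 24, "ty": -2, "tz": 8, "fingers": 1}, {"tx": 24, "ty": -2, "tz": 8}, {"tx": 24, "ty": -2, "tz": 8}, {"tx": 24, "ty": -2, "tz": 8}, {"tx": 24, "ty": -2, "tz": 8}, {"tx": 24, "ty": -2, "tz": 8}, {"tx": 24, "ty": -2, "tz": 8}, {"tx": 24, "ty": -2, "tz": 8}]' --grip_force 30

```text
invalid input at $.moves[0]: expected keys fingers, tx, ty, tz, ax, ay, az
```

Run:
```python
from h import *
c=env.camera_info("wrist"); im=env.capture("wrist"); print(env.read_state()["joint_velocities"].round(3))
cv2.imwrite("pics/w1.png",im); go(446,-372,150)
```

```text
[ 0.003 -0.002 -0.005 -0.    -0.    -0.001]
shift cm [23.99 -2.08  8.09] turn [-0.01 -0.   -0.  ] dyaw 0.0
shift cm [23.99 -2.08  8.09] turn [-0.01 -0.   -0.  ] dyaw 0.0
tcp [ 239.  -495.1  230.9] yaw -1.121 q [-1.21  0.35  1.65 -0.    1.14 -0.08] t 0.15 w 85.8
```

View pics/w1.png

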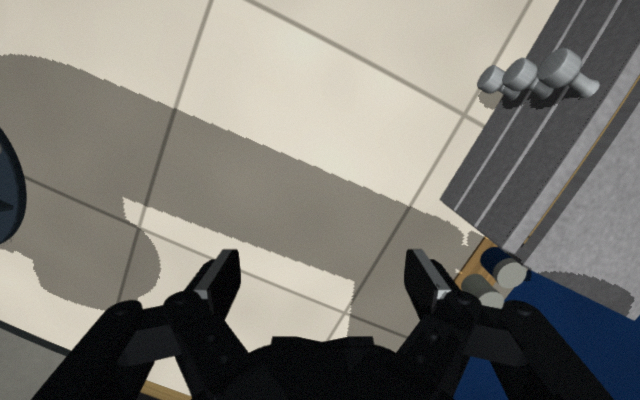

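The move was refused because every row needs all seven keys. This picture is therefore from the start pose: it shows bare bench and the fingers at (220,270) and (425,270).

Request:
carry_out --moves '[{"tx": 24, "ty": -2, "tz": 8, "ax": 0, "ay": 0, "az": 0, "fingers": 1}, {"tx": 24, "ty": -2, "tz": 8, "ax": 0, "ay": 0, "az": 0, "fingers": 1}, {"tx": 24, "ty": -2, "tz": 8, "ax": 0, "ay": 0, "az": 0, "fingers": 1}, {"tx": 24, "ty": -2, "tz": 8, "ax": 0, "ay": 0, "az": 0, "fingers": 1}, {"tx": 24, "ty": -2, "tz": 8, "ax": 0, "ay": 0, "az": 0, "fingers": 1}, {"tx": 24, "ty": -2, "tz": 8, "ax": 0, "ay": 0, "az": 0, "fingers": 1}, {"tx": 24, "ty": -2, "tz": 8, "ax": 0, "ay": 0, "az": 0, "fingers": 1}, {"tx": 24, "ty": -2, "tz": 8, "ax": 0, "ay": 0, "az": 0, "fingers": 1}]' --grip_force 30

```text
clock: 0.82
tcp_pos: [447.6, -370.9, 149.7]
ee_rot: [-3.059, -0.705, 0.002]
ft_force: [-1.0, -0.9, 0.9]
width: 85.4
```

Run:
```python
from h import *
c=env.camera_info("wrist"); im=env.capture("wrist"); print(env.read_state()["joint_velocities"].round(3))
np.savez("w2.npz",**c); cv2.imwrite("pics/w2.png",im); go(446,-372,150)
```

```text
[-0.04  -0.023  0.002 -0.002  0.003 -0.008]
shift cm [-0.05 -0.04  0.05] turn [-0.02  0.01  0.  ] dyaw 0.0
shift cm [-0.05 -0.04  0.05] turn [-0.02  0.01  0.  ] dyaw 0.0
tcp [ 446.6 -372.1  150.5] yaw -1.119 q [-0.77  0.5   1.64  0.    1.    0.34] t 0.87 w 85.5
```

View pics/w2.png

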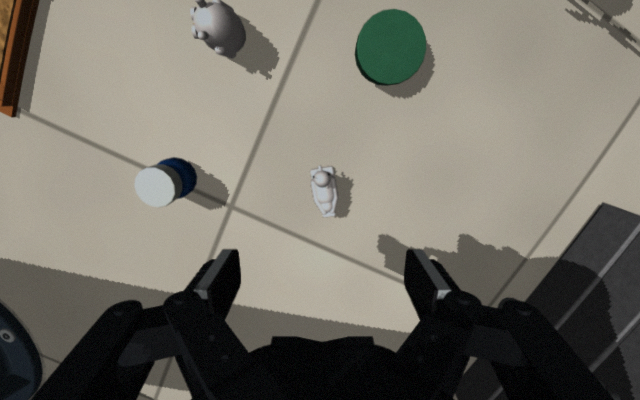

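Wrist view: the dove is at (324,190) with its beak end at about (321,167) and its tail at (328,214). The owl is at (218,27), the tin at (391,47) and the jar at (165,182).

```bash
cat >> h.py <<'E'
def blob(im,c,px,z,half=45,thr=150,sat=None):
    """white blob near px: outline back-projected at z -> min-area rect (centre,size,long axis angle) in world"""
    hsv=cv2.cvtColor(im,cv2.COLOR_BGR2HSV); x,y=map(int,px)
    m=((hsv[...,2]>thr)&(hsv[...,1]<(sat or 26))).astype(np.uint8)
    w=np.zeros_like(m); w[max(0,y-half):y+half,max(0,x-half):x+half]=1; m=cv2.morphologyEx(m*w,cv2.MORPH_OPEN,np.ones((3,3)))
    cs,_=cv2.findContours(m,cv2.RETR_EXTERNAL,cv2.CHAIN_APPROX_NONE); k=max(cs,key=cv2.contourArea)
    P=np.array([onplane(c,p,z)[:2] for p in k[:,0]],np.float32)
    print("px box",cv2.boundingRect(k),"area",cv2.contourArea(k)); return P,cv2.minAreaRect(P)
E
python3 - <<'E'
from h import *
c=dict(np.load("w2.npz")); im=cv2.imread("pics/w2.png")
hsv=cv2.cvtColor(im,cv2.COLOR_BGR2HSV); print(hsv[190,324],hsv[178,321],hsv[190,290],hsv[210,328])
print(hsv[190,305:345:2,1],hsv[190,305:345:2,2])
P,r=blob(im,c,(324,190),20,35); print(r)
for px,z in [((321,167),6),((328,214),20),((324,190),20),((321,178),40)]: print(px,onplane(c,px,z).round(1))
cv2.imwrite("pics/w2c.png",cv2.resize(im[150:235,280:370],None,fx=6,fy=6,interpolation=cv2.INTER_CUBIC))
E
```

```text
[107  12 197] [ 97  12 194] [ 21  32 169] [ 15  10 149]
[29 29 32 28  7  3  7 16 15 12  9 10 13 17  5 13 29 36 35 31] [168 165 167 154 184 181 187 191 192 193 189 180 162 133 146 152  87  99
  94  99]
px box (310, 166, 24, 52) area 597.5
((444.7353210449219, -371.0851135253906), (53.759117126464844, 18.110469818115234), 36.616455078125)
(321, 167) [ 465.6 -361.2    6. ]
(328, 214) [ 427.5 -387.8   20. ]
(324, 190) [ 448.6 -372.9   20. ]
(321, 178) [ 462.6 -362.9   40. ]
```

View pics/w2c.png

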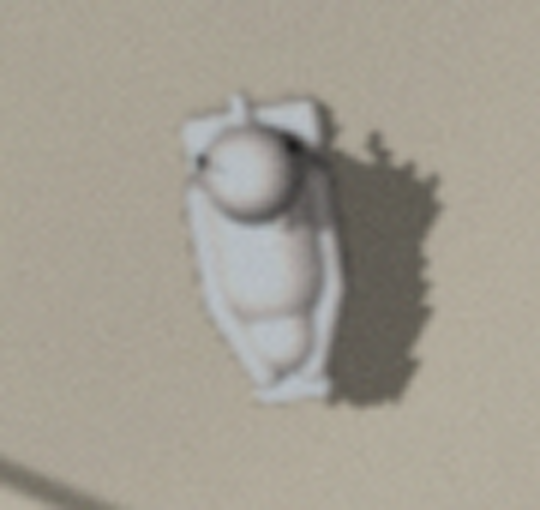

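The crop shows the upright dove (round head, narrow tail). The plinth's front corners are at full-frame pixels (311,171) and (333,167).

```bash
cat > dv.py <<'E'
from h import *
def dove(c,l,r,tail,zt=20):
    A=onplane(c,l,6)[:2];B=onplane(c,r,6)[:2];T=onplane(c,tail,zt)[:2];m=(A+B)/2
    e=B-A; n=np.array([-e[1],e[0]]); n/=np.linalg.norm(n); n=n*np.sign(n@(m-T)); a=(m-T)/np.linalg.norm(m-T)
    print("width",np.linalg.norm(e).round(1),"ang edge",np.arctan2(n[1],n[0]).round(3),"ang tail",np.arctan2(a[1],a[0]).round(3))
    d=n+a; d/=np.linalg.norm(d); o=m-18*d; print("origin",o.round(1),"grip",(o-3*d).round(1),"ang",np.arctan2(d[1],d[0]).round(3))
    return o-3*d,np.arctan2(d[1],d[0])
E
python3 - <<'E'
from dv import *
g,a=dove(dict(np.load("w2.npz")),(310.8,170.8),(333,166.7),(329,215))
go(*g,60,a+np.pi/2); go(*g,9.5,a+np.pi/2)
E
```

```text
width 23.1 ang edge 0.639 ang tail 0.613
origin [ 449.8 -373.4] grip [ 447.4 -375.1] ang 0.626
shift cm [-0.06  0.32  9.05] turn [-0.02  0.   -2.  ] dyaw 0.17
shift cm [-0.06  0.32  9.05] turn [1.0e-02 3.0e-02 3.4e+01] dyaw -2.97
tcp [ 446.6 -372.1  150.5] yaw -1.119 q [-0.77  0.5   1.64  0.    1.    0.34] t 0.87 w 85.5
shift cm [-0.06  0.33 14.1 ] turn [-0.02  0.   -2.  ] dyaw 0.17
shift cm [-0.06  0.33 14.1 ] turn [1.0e-02 3.0e-02 3.4e+01] dyaw -2.97
tcp [ 446.6 -372.1  150.5] yaw -1.119 q [-0.77  0.5   1.64  0.    1.    0.34] t 0.87 w 85.5
```

Request:
carry_out --moves '[{"tx": -0.06, "ty": 0.33, "tz": 3, "ax": 0, "ay": 0, "az": -1.2, "fingers": 1}, {"tx": -0.06, "ty": 0.33, "tz": 6, "ax": 0, "ay": 0, "az": -2, "fingers": 1}, {"tx": -0.06, "ty": 0.33, "tz": 8, "ax": 0, "ay": 0, "az": -2, "fingers": 1}, {"tx": -0.06, "ty": 0.33, "tz": 10.5, "ax": 0, "ay": 0, "az": -2, "fingers": 0.9}, {"tx": -0.06, "ty": 0.33, "tz": 12.5, "ax": 0, "ay": 0, "az": -2, "fingers": 0.8}, {"tx": -0.06, "ty": 0.33, "tz": 14.1, "ax": 0, "ay": 0, "az": -2, "fingers": 0.7}, {"tx": -0.06, "ty": 0.33, "tz": 14.1, "ax": 0, "ay": 0, "az": -2, "fingers": 0.55}, {"tx": -0.06, "ty": 0.33, "tz": 14.1, "ax": 0, "ay": 0, "az": -2, "fingers": 0.5}]' --grip_force 30

```text
clock: 1.53
tcp_pos: [446.4, -376.0, 9.7]
ee_rot: [-2.988, -0.964, 0.002]
ft_force: [0.3, 0.9, 0.8]
width: 42.6
```

Run:
```python
from h import *
go(447.4,-375.1,9.5,.626+np.pi/2)
```

```text
shift cm [ 0.13 -0.02  0.02] turn [-0.03  0.   -0.02] dyaw 0.0
shift cm [ 0.13 -0.02  0.02] turn [1.000e-02 4.000e-02 3.598e+01] dyaw -3.14
tcp [ 446.4 -376.     9.7] yaw -0.946 q [-0.78  0.71  1.69  0.    0.74  0.17] t 1.53 w 42.6
```

Request:
carry_out --moves '[{"tx": 0, "ty": 0, "tz": 0, "ax": 0, "ay": 0, "az": 0, "fingers": 0.4}, {"tx": 0, "ty": 0, "tz": 0, "ax": 0, "ay": 0, "az": 0, "fingers": 0.33}, {"tx": 0, "ty": 0, "tz": 0, "ax": 0, "ay": 0, "az": 0, "fingers": 0.28}, {"tx": 0, "ty": 0, "tz": 0, "ax": 0, "ay": 0, "az": 0, "fingers": 0.2}, {"tx": 0, "ty": 0, "tz": 0, "ax": 0, "ay": 0, "az": 0, "fingers": 0.15}, {"tx": 0, "ty": 0, "tz": 0, "ax": 0, "ay": 0, "az": 0, "fingers": 0.15}, {"tx": 0, "ty": 0, "tz": 0, "ax": 0, "ay": 0, "az": 0, "fingers": 0.15}, {"tx": 0, "ty": 0, "tz": -1, "ax": 0, "ay": 0, "az": 0, "fingers": 0.15}]' --grip_force 30

```text
clock: 2.2
tcp_pos: [446.0, -375.8, 19.7]
ee_rot: [-2.987, -0.964, 0.003]
ft_force: [0.6, 0.3, -1.7]
width: 24.4
```

Request:
carry_out --moves '[{"tx": 0, "ty": 0, "tz": -2, "ax": 0, "ay": 0, "az": 0, "fingers": 0.15}, {"tx": 0, "ty": 0, "tz": -4, "ax": 0, "ay": 0, "az": 0, "fingers": 0.15}, {"tx": 0, "ty": 0, "tz": -7, "ax": 0, "ay": 0, "az": 0, "fingers": 0.15}, {"tx": 0, "ty": 0, "tz": -10, "ax": 0, "ay": 0, "az": 0, "fingers": 0.15}, {"tx": 0, "ty": 0, "tz": -12, "ax": 0, "ay": 0, "az": 0, "fingers": 0.15}, {"tx": 0, "ty": 0, "tz": -13, "ax": 0, "ay": 0, "az": 0, "fingers": 0.15}, {"tx": 0, "ty": 0, "tz": -13, "ax": 0, "ay": 0, "az": 0, "fingers": 0.15}]'

```text
clock: 2.78
tcp_pos: [447.1, -376.8, 152.6]
ee_rot: [2.989, 0.965, 0.001]
ft_force: [-0.1, 0.4, -1.3]
width: 24.2
```

Run:
```python
from h import *
go(545,-150,200,0); go(545,-150,200,np.pi/2);
```

```text
shift cm [ 21.21 -12.67  -4.75] turn [ 1.000e-02  0.000e+00 -1.084e+01] dyaw 0.95
shift cm [ 21.21 -12.67  -4.75] turn [ 0.000e+00 -1.000e-02  2.516e+01] dyaw -2.2
tcp [ 447.1 -376.8  152.6] yaw -0.946 q [-0.78  0.5   1.63  0.    1.01  0.17] t 2.78 w 24.2
shift cm [ 21.21 -12.67  -4.75] turn [ 0.01 -0.01  7.16] dyaw -0.62
shift cm [ 21.21 -12.67  -4.75] turn [ 1.000e-02  1.000e-02 -2.884e+01] dyaw 2.52
tcp [ 447.1 -376.8  152.6] yaw -0.946 q [-0.78  0.5   1.63  0.    1.01  0.17] t 2.78 w 24.2
```

Run:
```python
from h import *
go(470,-12,170,np.pi/2)
```

```text
shift cm [ 23.19 -28.25  -1.77] turn [ 0.01 -0.01  7.16] dyaw -0.62
shift cm [ 23.19 -28.25  -1.77] turn [ 1.000e-02  1.000e-02 -2.884e+01] dyaw 2.52
tcp [ 447.1 -376.8  152.6] yaw -0.946 q [-0.78  0.5   1.63  0.    1.01  0.17] t 2.78 w 24.2
```

Request:
carry_out --moves '[{"tx": 2, "ty": -2, "tz": -1, "ax": 0, "ay": 0, "az": 1, "fingers": 0.15}, {"tx": 4, "ty": -5, "tz": -1.8, "ax": 0, "ay": 0, "az": 2.2, "fingers": 0.15}, {"tx": 7, "ty": -8, "tz": -1.8, "ax": 0, "ay": 0, "az": 3.4, "fingers": 0.15}, {"tx": 9.5, "ty": -11, "tz": -1.8, "ax": 0, "ay": 0, "az": 4.6, "fingers": 0.15}, {"tx": 12, "ty": -14, "tz": -1.8, "ax": 0, "ay": 0, "az": 5.8, "fingers": 0.15}, {"tx": 14.5, "ty": -17.5, "tz": -1.8, "ax": 0, "ay": 0, "az": 6.6, "fingers": 0.15}, {"tx": 17, "ty": -20.5, "tz": -1.8, "ax": 0, "ay": 0, "az": 7.1, "fingers": 0.15}, {"tx": 19, "ty": -23.5, "tz": -1.8, "ax": 0, "ay": 0, "az": 7.16, "fingers": 0.15}]'

```text
clock: 3.45
tcp_pos: [463.1, -72.8, 169.2]
ee_rot: [3.141, -0.005, -0.001]
ft_force: [0.5, -0.1, -0.3]
width: 24.1
```

Run:
```python
from h import *
go(470,-12,170,np.pi/2)
```

```text
shift cm [ 0.68 -6.08 -0.08] turn [ 0.    0.01 -0.03] dyaw 0.0
shift cm [ 0.68 -6.08 -0.08] turn [ 1.000e-02 -0.000e+00  3.597e+01] dyaw -3.14
tcp [463.1 -72.8 169.2] yaw -1.574 q [-0.26  0.29  1.92 -0.    0.94  1.32] t 3.45 w 24.1
```

Request:
carry_out --moves '[{"tx": 0.7, "ty": -3, "tz": 0, "ax": 0, "ay": 0, "az": 0, "fingers": 0.15}, {"tx": 0.7, "ty": -5, "tz": 0, "ax": 0, "ay": 0, "az": 0, "fingers": 0.15}, {"tx": 0.7, "ty": -6, "tz": 0, "ax": 0, "ay": 0, "az": 0, "fingers": 0.15}, {"tx": 0.7, "ty": -6, "tz": 0, "ax": 0, "ay": 0, "az": 0, "fingers": 0.15}, {"tx": 0.7, "ty": -6, "tz": 0, "ax": 0, "ay": 0, "az": 0, "fingers": 0.15}]'

```text
clock: 3.87
tcp_pos: [470.0, -13.1, 168.7]
ee_rot: [3.141, -0.003, -0.003]
ft_force: [0.2, -0.8, -1.1]
width: 23.9
```

Run:
```python
from h import *
c=env.camera_info("wrist"); im=env.capture("wrist")
np.savez("w3.npz",**c); cv2.imwrite("pics/w3.png",im); go(470,-12,170,np.pi/2)
```

```text
shift cm [-0.01 -0.16 -0.12] turn [ 0.    0.02 -0.04] dyaw 0.0
shift cm [-0.01 -0.16 -0.12] turn [ 3.000e-02 -0.000e+00  3.596e+01] dyaw -3.14
tcp [470.1 -13.6 168.8] yaw -1.574 q [-0.13  0.29  1.91 -0.    0.94  1.45] t 3.92 w 24.5
```

View pics/w3.png

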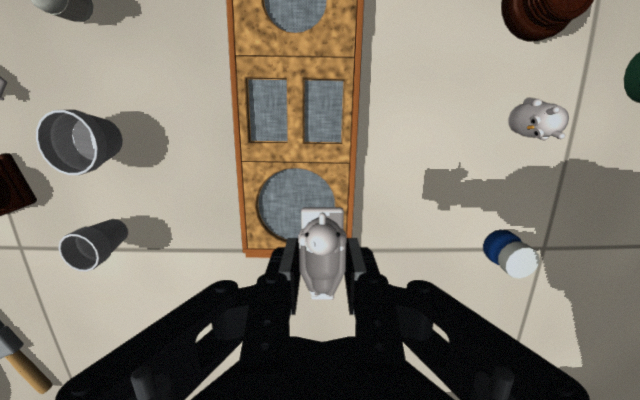

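The dove is held upright at (322,240). The dove pockets are at (268,110) and (323,110), the large pocket at (297,203) and the cup pocket at (296,5). The wide cup's rim is at about (80,142) and the slim cup's at (80,252).

Run:
```python
from h import *
c=dict(np.load("w3.npz")); im=cv2.imread("pics/w3.png"); hsv=cv2.cvtColor(im,cv2.COLOR_BGR2HSV)
for px in [(268,110),(323,110),(290,195),(260,150),(80,112),(45,140),(80,235),(140,60)]: print(px,hsv[px[1],px[0]])
m=(hsv[...,1]<70).astype(np.uint8); m=cv2.morphologyEx(m,cv2.MORPH_OPEN,np.ones((5,5)))
for n,(x0,x1,y0,y1) in dict(L=(242,296,66,153),R=(296,350,66,153)).items():
    w=np.zeros_like(m); w[y0:y1,x0:x1]=m[y0:y1,x0:x1]
    k=max(cv2.findContours(w,0,1)[0],key=cv2.contourArea); print(n,cv2.boundingRect(k))
    P=np.array([onplane(c,p,18)[:2] for p in k[:,0]],np.float32); print(cv2.minAreaRect(P))
e=[onplane(c,p,18) for p in [(241,161),(350,162),(235,56),(357,56)]]; print(np.round(e,1))
```

```text
(268, 110) [100  31 124]
(323, 110) [ 96  28 128]
(290, 195) [101  28 127]
(260, 150) [ 17 139 163]
(80, 112) [20 13 60]
(45, 140) [105  11  48]
(80, 235) [103  17 135]
(140, 60) [ 20  31 192]
L (248, 80, 39, 61)
((545.9146728515625, 40.17936706542969), (37.13785171508789, 57.77439498901367), 88.9745864868164)
R (305, 80, 38, 62)
((545.0642700195312, -14.805356979370117), (36.28620529174805, 58.692203521728516), 89.01405334472656)
[[495.8  71.1  18. ]
 [494.3 -42.6  18. ]
 [596.5  68.9  18. ]
 [595.7 -46.8  18. ]]
```

Request:
carry_out --moves '[{"tx": 3, "ty": 0.05, "tz": 0, "ax": 0, "ay": 0, "az": 0.1, "fingers": 0.15}, {"tx": 6, "ty": 0.05, "tz": 1, "ax": 0, "ay": 0, "az": 0.1, "fingers": 0.15}, {"tx": 7.1, "ty": 0.05, "tz": 4, "ax": 0, "ay": 0, "az": 0.1, "fingers": 0.15}, {"tx": 7.1, "ty": 0.05, "tz": 8, "ax": 0, "ay": 0, "az": 0.1, "fingers": 0.15}, {"tx": 7.1, "ty": 0.05, "tz": 11, "ax": 0, "ay": 0, "az": 0.1, "fingers": 0.15}, {"tx": 7.1, "ty": 0.05, "tz": 12.5, "ax": 0, "ay": 0, "az": 0.1, "fingers": 0.15}, {"tx": 7.1, "ty": 0.05, "tz": 13, "ax": 0, "ay": 0, "az": 0.1, "fingers": 0.15}, {"tx": 7.1, "ty": 0.05, "tz": 13, "ax": 0, "ay": 0, "az": 0.1, "fingers": 0.15}]'

```text
clock: 4.58
tcp_pos: [540.3, -15.5, 37.7]
ee_rot: [3.141, -0.021, -0.006]
ft_force: [-0.3, 0.2, 0.3]
width: 23.9
```

Run:
```python
from h import *
c=env.camera_info("wrist"); im=env.capture("wrist")
np.savez("w4.npz",**c); cv2.imwrite("pics/w4.png",im[100:400,120:520]); go(541,-14,20.5,np.pi/2-.015)
```

```text
shift cm [-0.   -0.13  1.84] turn [0.   0.02 0.02] dyaw -0.0
shift cm [-0.   -0.13  1.84] turn [-3.000e-02  1.000e-02 -3.598e+01] dyaw 3.14
tcp [541.  -15.3  38.9] yaw -1.584 q [-0.11  0.61  1.8  -0.    0.73  1.47] t 4.63 w 24.4
```

View pics/w4.png

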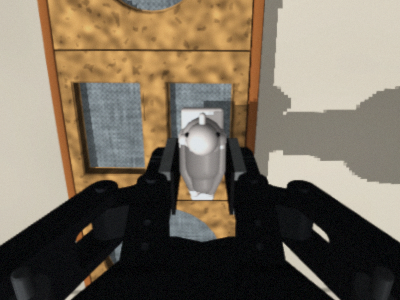

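The dove sits centred over the right-hand pocket (plinth columns 181–224, pocket 167–235 in the crop), so I lower it.

Request:
carry_out --moves '[{"tx": 0.05, "ty": -0.1, "tz": 0.6, "ax": 0, "ay": 0, "az": 0, "fingers": 0.15}, {"tx": 0.05, "ty": -0.1, "tz": 1.2, "ax": 0, "ay": 0, "az": 0, "fingers": 0.15}, {"tx": 0.05, "ty": -0.1, "tz": 1.6, "ax": 0, "ay": 0, "az": 0, "fingers": 0.15}, {"tx": 0.05, "ty": -0.1, "tz": 1.8, "ax": 0, "ay": 0, "az": 0, "fingers": 0.15}, {"tx": 0.05, "ty": -0.1, "tz": 1.85, "ax": 0, "ay": 0, "az": 0, "fingers": 0.15}, {"tx": 0.05, "ty": -0.1, "tz": 1.85, "ax": 0, "ay": 0, "az": 0, "fingers": 0.15}]'

```text
clock: 5.13
tcp_pos: [541.5, -14.4, 21.3]
ee_rot: [3.141, -0.02, -0.002]
ft_force: [-4.8, -0.6, 10.6]
width: 24.4
```

Request:
carry_out --moves '[{"tx": 0, "ty": 0, "tz": 0.05, "ax": 0, "ay": 0, "az": 0, "fingers": 0.15}, {"tx": 0, "ty": 0, "tz": 0.08, "ax": 0, "ay": 0, "az": 0, "fingers": 0.15}]'

```text
clock: 5.3
tcp_pos: [541.6, -14.4, 21.3]
ee_rot: [3.141, -0.02, -0.002]
ft_force: [-6.1, -0.8, 15.8]
width: 24.2
```

Request:
carry_out --moves '[{"tx": 0, "ty": 0, "tz": -0.05, "ax": 0, "ay": 0, "az": 0, "fingers": 0.2}, {"tx": 0, "ty": 0, "tz": -0.05, "ax": 0, "ay": 0, "az": 0, "fingers": 0.3}, {"tx": 0, "ty": 0, "tz": -0.05, "ax": 0, "ay": 0, "az": 0, "fingers": 0.36}, {"tx": 0, "ty": 0, "tz": -0.05, "ax": 0, "ay": 0, "az": 0, "fingers": 0.42}, {"tx": 0, "ty": 0, "tz": -0.05, "ax": 0, "ay": 0, "az": 0, "fingers": 0.48}, {"tx": 0, "ty": 0, "tz": -0.1, "ax": 0, "ay": 0, "az": 0, "fingers": 0.5}, {"tx": 0, "ty": 0, "tz": -0.8, "ax": 0, "ay": 0, "az": 0, "fingers": 0.5}, {"tx": 0, "ty": 0, "tz": -2.5, "ax": 0, "ay": 0, "az": 0, "fingers": 0.5}]'

```text
clock: 5.97
tcp_pos: [540.5, -14.3, 45.3]
ee_rot: [3.141, -0.02, -0.007]
ft_force: [-0.1, 0.7, 0.0]
width: 42.6
```

Request:
carry_out --moves '[{"tx": 0, "ty": 0, "tz": -4, "ax": 0, "ay": 0, "az": 0, "fingers": 0.5}, {"tx": -3, "ty": -2, "tz": -8, "ax": 0, "ay": 0, "az": 0, "fingers": 1}, {"tx": -6, "ty": -5, "tz": -11, "ax": 0, "ay": 0, "az": 0, "fingers": 1}, {"tx": -8, "ty": -8, "tz": -12, "ax": 0, "ay": 0, "az": 0, "fingers": 1}, {"tx": -8, "ty": -11, "tz": -12, "ax": 0, "ay": 0, "az": 0, "fingers": 1}, {"tx": -8, "ty": -14, "tz": -12, "ax": 0, "ay": 0, "az": 0, "fingers": 1}, {"tx": -8, "ty": -15, "tz": -12, "ax": 0, "ay": 0, "az": 0, "fingers": 1}, {"tx": -8, "ty": -15, "tz": -12, "ax": 0, "ay": 0, "az": 0, "fingers": 1}]'

```text
clock: 6.63
tcp_pos: [462.8, 138.7, 166.3]
ee_rot: [-3.141, 0.015, 0.006]
ft_force: [1.3, -0.6, -0.8]
width: 85.6
```

Run:
```python
from h import *
c=env.camera_info("wrist"); im=env.capture("wrist")
np.savez("w5.npz",**c); cv2.imwrite("pics/w5.png",im); go(518,227,150)
```

```text
shift cm [ 5.42 -9.03  1.56] turn [ 0.    0.05 -0.  ] dyaw 0.0
shift cm [ 5.42 -9.03  1.56] turn [ 0.    0.05 -0.  ] dyaw 0.0
tcp [462.9 137.3 165.9] yaw -1.581 q [0.19 0.32 1.88 0.   0.94 1.77] t 6.68 w 85.5
```

View pics/w5.png

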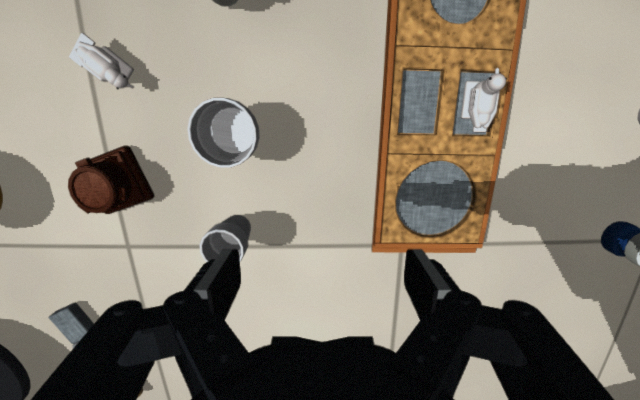

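The dove stands in its right-hand pocket at (485,100). The wide cup's rim is centred at (223,132) and the slim cup's rim is near (223,248), partly behind a finger. The second dove is at (100,62) and the bayonet base at (110,182).

Run:
```python
from h import *
c=dict(np.load("w5.npz"))
print([onplane(c,p,52).round(1) for p in [(223,132),(189,132),(257,132),(223,97),(223,167)]])
print(onplane(c,(223,248),60).round(1))
print("pockets",[onplane(c,p,18).round(1) for p in [(435,198)]], [onplane(c,p,z).round(1) for p,z in [((464,80),16),((461,121),16)]])
w=onplane(c,(223,132),52); go(w[0],w[1],22)
```

```text
[array([521.7, 225.9,  52. ]), array([522.3, 256.7,  52. ]), array([521.2, 195.5,  52. ]), array([551.3, 222.8,  52. ]), array([490.1, 229.4,  52. ])]
[411.4 235.9  60. ]
pockets [array([447.3,  16.4,  18. ])] [array([566.9,  -0.8,  16. ]), array([528. ,  -2.5,  16. ])]
shift cm [ 5.84 -8.93 14.36] turn [ 0.    0.05 -0.  ] dyaw 0.0
shift cm [ 5.84 -8.93 14.36] turn [ 0.    0.05 -0.  ] dyaw 0.0
tcp [462.9 137.3 165.9] yaw -1.581 q [0.19 0.32 1.88 0.   0.94 1.77] t 6.68 w 85.5
```

Request:
carry_out --moves '[{"tx": 3, "ty": -4, "tz": 1, "ax": 0, "ay": 0, "az": 0, "fingers": 1}, {"tx": 5, "ty": -7, "tz": 3, "ax": 0, "ay": 0, "az": 0, "fingers": 1}, {"tx": 5.8, "ty": -8.9, "tz": 5, "ax": 0, "ay": 0, "az": 0, "fingers": 1}, {"tx": 5.8, "ty": -8.9, "tz": 6, "ax": 0, "ay": 0, "az": 0, "fingers": 1}, {"tx": 5.8, "ty": -8.9, "tz": 7, "ax": 0, "ay": 0, "az": 0, "fingers": 1}, {"tx": 5.8, "ty": -8.9, "tz": 7, "ax": 0, "ay": 0, "az": 0, "fingers": 1}]'

```text
clock: 7.18
tcp_pos: [520.4, 223.9, 93.5]
ee_rot: [3.14, -0.018, -0.013]
ft_force: [-0.3, -0.0, 0.6]
width: 85.4
```

Run:
```python
from h import *
c=env.camera_info("wrist"); im=env.capture("wrist")
go(520.8,226,22); print(proj(c,(520.8,226,52)))
hsv=cv2.cvtColor(im,cv2.COLOR_BGR2HSV); m=((hsv[...,1]<22)&(hsv[...,2]>150)).astype(np.uint8); 
cs=[k for k in cv2.findContours(m,0,1)[0] if cv2.contourArea(k)>300]
for k in cs: print(cv2.boundingRect(k))
np.savez("w6.npz",**c); cv2.imwrite("pics/w6.png",im)
```

```text
shift cm [ 0.03 -0.21  7.29] turn [ 0.01  0.07 -0.  ] dyaw 0.0
shift cm [ 0.03 -0.21  7.29] turn [ 0.01  0.07 -0.  ] dyaw 0.0
tcp [520.9 224.   94.9] yaw -1.583 q [0.32 0.56 1.71 0.   0.88 1.91] t 7.23 w 85.4
[318.62698003 223.60665603]
(272, 182, 87, 82)
(615, 157, 25, 30)
(592, 150, 33, 28)
(109, 88, 71, 70)
(287, 0, 34, 42)
```

View pics/w6.png

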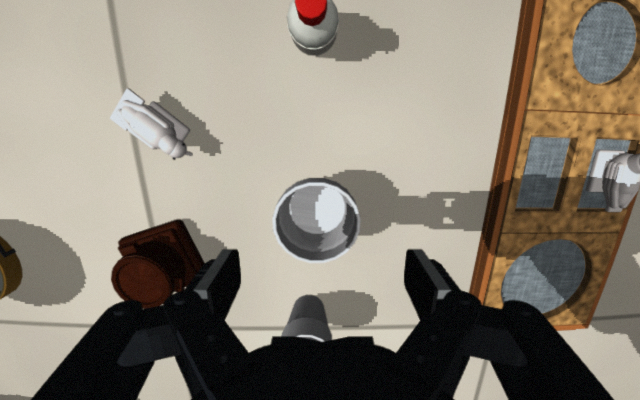

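The wide cup's rim is centred at about (315,221), about 3 px from the prediction, so I trim about 2 mm and descend. The bowed dove is at (152,127) with its beak at (188,153).

Request:
carry_out --moves '[{"tx": 0.15, "ty": -0.35, "tz": 2, "ax": 0, "ay": 0, "az": 0, "fingers": 1}, {"tx": 0.15, "ty": -0.35, "tz": 4.5, "ax": 0, "ay": 0, "az": 0, "fingers": 1}, {"tx": 0.15, "ty": -0.35, "tz": 6.5, "ax": 0, "ay": 0, "az": 0, "fingers": 1}, {"tx": 0.15, "ty": -0.35, "tz": 7.3, "ax": 0, "ay": 0, "az": 0, "fingers": 0.95}, {"tx": 0.15, "ty": -0.35, "tz": 7.3, "ax": 0, "ay": 0, "az": 0, "fingers": 0.85}, {"tx": 0.15, "ty": -0.35, "tz": 7.3, "ax": 0, "ay": 0, "az": 0, "fingers": 0.78}, {"tx": 0.15, "ty": -0.35, "tz": 7.3, "ax": 0, "ay": 0, "az": 0, "fingers": 0.7}, {"tx": 0.15, "ty": -0.35, "tz": 7.3, "ax": 0, "ay": 0, "az": 0, "fingers": 0.62}]' --grip_force 30

```text
clock: 7.9
tcp_pos: [523.1, 227.4, 23.9]
ee_rot: [3.141, -0.019, -0.006]
ft_force: [-0.5, -3.0, 8.1]
width: 61.1
```

Request:
carry_out --moves '[{"tx": 0, "ty": 0, "tz": 0, "ax": 0, "ay": 0, "az": 0, "fingers": 0.6}, {"tx": 0, "ty": 0, "tz": 0, "ax": 0, "ay": 0, "az": 0, "fingers": 0.6}, {"tx": 0, "ty": 0, "tz": 0, "ax": 0, "ay": 0, "az": 0, "fingers": 0.6}, {"tx": 0, "ty": 0, "tz": -1, "ax": 0, "ay": 0, "az": 0, "fingers": 0.6}, {"tx": 0, "ty": 0, "tz": -3, "ax": 0, "ay": 0, "az": 0, "fingers": 0.6}, {"tx": 0, "ty": 0, "tz": -6, "ax": 0, "ay": 0, "az": 0, "fingers": 0.6}, {"tx": 0, "ty": 0, "tz": -9, "ax": 0, "ay": 0, "az": 0, "fingers": 0.6}, {"tx": 0, "ty": 0, "tz": -11, "ax": 0, "ay": 0, "az": 0, "fingers": 0.6}]'

```text
clock: 8.57
tcp_pos: [524.0, 227.7, 137.2]
ee_rot: [-3.141, 0.018, 0.002]
ft_force: [0.1, -0.1, 0.2]
width: 61.0
```

Run:
```python
from h import *
go(647,13,130)
c=dict(np.load("w6.npz")); print(onplane(c,(315.5,221.5),52))
```

```text
shift cm [12.55 21.33  0.69] turn [-0.    0.02  0.  ] dyaw 0.0
shift cm [12.55 21.33  0.69] turn [-0.    0.02  0.  ] dyaw 0.0
tcp [524.  227.7 137.2] yaw -1.583 q [0.33 0.5  1.68 0.   0.96 1.91] t 8.57 w 61.0
[522.41734079 228.15648875  52.        ]
```

Request:
carry_out --moves '[{"tx": 1, "ty": 2, "tz": 0, "ax": 0, "ay": 0, "az": 0, "fingers": 0.6}, {"tx": 3, "ty": 5, "tz": 0, "ax": 0, "ay": 0, "az": 0, "fingers": 0.6}, {"tx": 5, "ty": 8.5, "tz": 0, "ax": 0, "ay": 0, "az": 0, "fingers": 0.6}, {"tx": 7, "ty": 12, "tz": 0, "ax": 0, "ay": 0, "az": 0, "fingers": 0.6}, {"tx": 9, "ty": 15.5, "tz": 0, "ax": 0, "ay": 0, "az": 0, "fingers": 0.6}, {"tx": 11, "ty": 18.7, "tz": 0, "ax": 0, "ay": 0, "az": 0, "fingers": 0.6}, {"tx": 12.5, "ty": 21, "tz": 0.7, "ax": 0, "ay": 0, "az": 0, "fingers": 0.6}, {"tx": 12.6, "ty": 21.4, "tz": 3, "ax": 0, "ay": 0, "az": 0, "fingers": 0.6}]'

```text
clock: 9.23
tcp_pos: [651.4, 8.0, 110.5]
ee_rot: [3.141, -0.024, 0.01]
ft_force: [0.3, 0.5, -0.6]
width: 61.2
```

Run:
```python
from h import *
go(647.5,12.5,40)
```

```text
shift cm [-0.44 -0.44  7.04] turn [ 0.01 -0.07  0.  ] dyaw 0.0
shift cm [-0.44 -0.44  7.04] turn [ 0.01 -0.07  0.  ] dyaw 0.0
tcp [651.4   8.  110.5] yaw -1.586 q [-0.06  0.66  1.47 -0.    1.    1.53] t 9.23 w 61.2
```

Request:
carry_out --moves '[{"tx": -0.4, "ty": -0.4, "tz": 1, "ax": 0, "ay": 0, "az": 0, "fingers": 0.6}, {"tx": -0.4, "ty": -0.4, "tz": 3, "ax": 0, "ay": 0, "az": 0, "fingers": 0.6}, {"tx": -0.4, "ty": -0.4, "tz": 5, "ax": 0, "ay": 0, "az": 0, "fingers": 0.6}, {"tx": -0.4, "ty": -0.4, "tz": 6, "ax": 0, "ay": 0, "az": 0, "fingers": 0.6}, {"tx": -0.4, "ty": -0.4, "tz": 6.2, "ax": 0, "ay": 0, "az": 0, "fingers": 0.6}, {"tx": -0.4, "ty": -0.4, "tz": 6.2, "ax": 0, "ay": 0, "az": 0, "fingers": 0.6}]'

```text
clock: 9.73
tcp_pos: [647.6, 12.7, 48.6]
ee_rot: [3.141, -0.023, 0.009]
ft_force: [-0.0, -0.9, 0.0]
width: 61.0
```

Run:
```python
from h import *
go(647.5,12.5,34); c=env.camera_info("wrist"); im=env.capture("wrist")
cv2.imwrite("pics/w7.png",im[60:400,120:520])
```

```text
shift cm [-0.02  0.02  1.46] turn [ 0.01 -0.06  0.  ] dyaw 0.0
shift cm [-0.02  0.02  1.46] turn [ 0.01 -0.06  0.  ] dyaw 0.0
tcp [647.6  12.7  48.6] yaw -1.585 q [-0.05  0.74  1.51 -0.    0.89  1.53] t 9.73 w 61.0
```

View pics/w7.png

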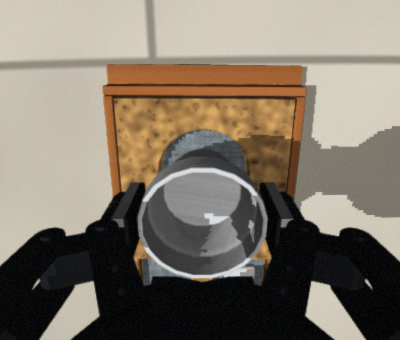

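The cup (crop column 203) lines up with the pocket (column 204), so I lower it.

Request:
carry_out --moves '[{"tx": 0, "ty": 0, "tz": 0.6, "ax": 0, "ay": 0, "az": 0, "fingers": 0.6}, {"tx": 0, "ty": 0, "tz": 1.1, "ax": 0, "ay": 0, "az": 0, "fingers": 0.6}, {"tx": 0, "ty": 0, "tz": 1.35, "ax": 0, "ay": 0, "az": 0, "fingers": 0.6}, {"tx": 0, "ty": 0, "tz": 1.45, "ax": 0, "ay": 0, "az": 0, "fingers": 0.6}, {"tx": 0, "ty": 0, "tz": 1.5, "ax": 0, "ay": 0, "az": 0, "fingers": 0.6}, {"tx": 0, "ty": 0, "tz": 1.5, "ax": 0, "ay": 0, "az": 0, "fingers": 0.6}]'

```text
clock: 10.28
tcp_pos: [648.2, 12.5, 34.4]
ee_rot: [3.141, -0.023, 0.011]
ft_force: [0.9, -0.5, -0.9]
width: 61.5
```

Request:
carry_out --moves '[{"tx": 0, "ty": 0, "tz": 0.1, "ax": 0, "ay": 0, "az": 0, "fingers": 0.6}, {"tx": 0, "ty": 0, "tz": 0.15, "ax": 0, "ay": 0, "az": 0, "fingers": 0.6}, {"tx": 0, "ty": 0, "tz": 0.2, "ax": 0, "ay": 0, "az": 0, "fingers": 0.6}]'

```text
clock: 10.53
tcp_pos: [649.0, 12.4, 33.8]
ee_rot: [3.141, -0.023, 0.013]
ft_force: [-4.5, 0.6, 16.0]
width: 60.7
```

Contact. I release, rise and head for the slim cup.

Request:
carry_out --moves '[{"tx": 0, "ty": 0, "tz": 0, "ax": 0, "ay": 0, "az": 0, "fingers": 0.7}, {"tx": 0, "ty": 0, "tz": 0, "ax": 0, "ay": 0, "az": 0, "fingers": 0.78}, {"tx": 0, "ty": 0, "tz": 0, "ax": 0, "ay": 0, "az": 0, "fingers": 0.86}, {"tx": 0, "ty": 0, "tz": -0.3, "ax": 0, "ay": 0, "az": 0, "fingers": 0.95}, {"tx": 0, "ty": 0, "tz": -1, "ax": 0, "ay": 0, "az": 0, "fingers": 1}, {"tx": 0, "ty": 0, "tz": -3, "ax": 0, "ay": 0, "az": 0, "fingers": 1}, {"tx": 0, "ty": 0, "tz": -6, "ax": 0, "ay": 0, "az": 0, "fingers": 1}, {"tx": 0, "ty": 0, "tz": -10, "ax": 0, "ay": 0, "az": 0, "fingers": 1}]'

```text
clock: 11.2
tcp_pos: [646.8, 12.6, 133.2]
ee_rot: [3.141, -0.023, 0.007]
ft_force: [0.8, -1.0, -0.1]
width: 85.6
```

Run:
```python
from h import *
go(411,235.5,130)
```

```text
shift cm [-23.9  -21.95   0.2 ] turn [ 0.01 -0.05  0.  ] dyaw 0.0
shift cm [-23.9  -21.95   0.2 ] turn [ 0.01 -0.05  0.  ] dyaw 0.0
tcp [646.8  12.6 133.2] yaw -1.585 q [-0.05  0.63  1.47 -0.    1.04  1.53] t 11.2 w 85.6
```

Request:
carry_out --moves '[{"tx": -3, "ty": -2.7, "tz": 0, "ax": 0, "ay": 0, "az": 0, "fingers": 1}, {"tx": -6, "ty": -5.5, "tz": 0, "ax": 0, "ay": 0, "az": 0, "fingers": 1}, {"tx": -9, "ty": -8.3, "tz": 0, "ax": 0, "ay": 0, "az": 0, "fingers": 1}, {"tx": -12, "ty": -11, "tz": 0, "ax": 0, "ay": 0, "az": 0, "fingers": 1}, {"tx": -15, "ty": -13.8, "tz": 0, "ax": 0, "ay": 0, "az": 0, "fingers": 1}, {"tx": -18, "ty": -16.5, "tz": 0, "ax": 0, "ay": 0, "az": 0, "fingers": 1}, {"tx": -21, "ty": -19.3, "tz": 0, "ax": 0, "ay": 0, "az": 0, "fingers": 1}, {"tx": -23.9, "ty": -21.9, "tz": 0, "ax": 0, "ay": 0, "az": 0, "fingers": 1}]'

```text
clock: 11.87
tcp_pos: [409.4, 236.1, 132.6]
ee_rot: [3.141, -0.023, 0.008]
ft_force: [-0.2, 0.7, 0.1]
width: 85.1
```

Request:
carry_out --moves '[{"tx": 0, "ty": 0, "tz": 0, "ax": 0, "ay": 0, "az": 0, "fingers": 1}, {"tx": 0, "ty": 0, "tz": 0, "ax": 0, "ay": 0, "az": 0, "fingers": 1}]'

```text
clock: 12.03
tcp_pos: [408.4, 237.3, 133.4]
ee_rot: [-3.141, 0.018, -0.009]
ft_force: [-0.1, -0.4, 0.1]
width: 85.5
```

Run:
```python
from h import *
c=env.camera_info("wrist"); im=env.capture("wrist")
go(411,235.5,36); q=proj(c,(411,235.5,60)); print(q)
np.savez("w8.npz",**c); cv2.imwrite("pics/w8.png",im)
g=cv2.cvtColor(im,cv2.COLOR_BGR2GRAY); x,y=q.astype(int); 
ci=cv2.HoughCircles(cv2.medianBlur(g[y-60:y+60,x-70:x+70],3),cv2.HOUGH_GRADIENT,1,30,param1=80,param2=18,minRadius=18,maxRadius=38)
for k in ([] if ci is None else ci[0]): print(k+[x-70,y-60,0],onplane(c,k[:2]+[x-70,y-60],60).round(1))
```

```text
shift cm [0.09 0.11 9.73] turn [-0.   -0.07 -0.  ] dyaw 0.0
shift cm [0.09 0.11 9.73] turn [-0.   -0.07 -0.  ] dyaw 0.0
tcp [409.5 236.6 133.3] yaw -1.584 q [ 0.43  0.35  1.94 -0.    0.85  2.01] t 12.08 w 85.2
[323.99797942 206.73755702]
[320.5 207.5  23.5] [410.4 238.3  60. ]
```

View pics/w8.png

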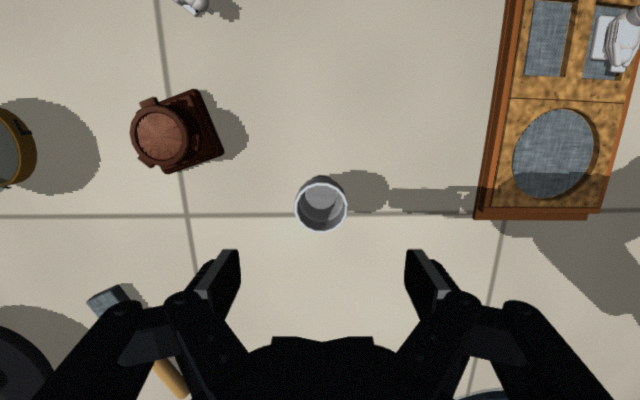

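The slim cup's rim is centred at (321,207), which puts it at about (411,238).

Request:
carry_out --moves '[{"tx": 0.1, "ty": -0.13, "tz": 2, "ax": 0, "ay": 0, "az": 0, "fingers": 1}, {"tx": 0.1, "ty": -0.13, "tz": 5, "ax": 0, "ay": 0, "az": 0, "fingers": 1}, {"tx": 0.1, "ty": -0.13, "tz": 8, "ax": 0, "ay": 0, "az": 0, "fingers": 1}, {"tx": 0.1, "ty": -0.13, "tz": 9.5, "ax": 0, "ay": 0, "az": 0, "fingers": 0.9}, {"tx": 0.1, "ty": -0.13, "tz": 9.7, "ax": 0, "ay": 0, "az": 0, "fingers": 0.75}, {"tx": 0.1, "ty": -0.13, "tz": 9.7, "ax": 0, "ay": 0, "az": 0, "fingers": 0.65}, {"tx": 0.1, "ty": -0.13, "tz": 9.7, "ax": 0, "ay": 0, "az": 0, "fingers": 0.57}, {"tx": 0.1, "ty": -0.13, "tz": 9.7, "ax": 0, "ay": 0, "az": 0, "fingers": 0.5}]'

```text
clock: 12.75
tcp_pos: [412.3, 238.0, 37.6]
ee_rot: [-3.14, 0.021, -0.013]
ft_force: [0.2, -1.5, 1.1]
width: 42.8
```

Request:
carry_out --moves '[{"tx": 0, "ty": 0, "tz": 0, "ax": 0, "ay": 0, "az": 0, "fingers": 0.42}, {"tx": 0, "ty": 0, "tz": 0, "ax": 0, "ay": 0, "az": 0, "fingers": 0.4}, {"tx": 0, "ty": 0, "tz": 0, "ax": 0, "ay": 0, "az": 0, "fingers": 0.4}, {"tx": 0, "ty": 0, "tz": 0, "ax": 0, "ay": 0, "az": 0, "fingers": 0.4}]'

```text
clock: 13.08
tcp_pos: [412.4, 238.0, 37.9]
ee_rot: [-3.14, 0.021, -0.014]
ft_force: [0.2, 0.4, -1.1]
width: 42.6
```

Request:
carry_out --moves '[{"tx": 0, "ty": 0, "tz": -1, "ax": 0, "ay": 0, "az": 0, "fingers": 0.4}, {"tx": 0, "ty": 0, "tz": -3, "ax": 0, "ay": 0, "az": 0, "fingers": 0.4}, {"tx": 0, "ty": 0, "tz": -6, "ax": 0, "ay": 0, "az": 0, "fingers": 0.4}, {"tx": 0, "ty": 0, "tz": -9, "ax": 0, "ay": 0, "az": 0, "fingers": 0.4}, {"tx": 0, "ty": 0, "tz": -12, "ax": 0, "ay": 0, "az": 0, "fingers": 0.4}, {"tx": 0, "ty": 0, "tz": -14, "ax": 0, "ay": 0, "az": 0, "fingers": 0.4}, {"tx": 0, "ty": 0, "tz": -14, "ax": 0, "ay": 0, "az": 0, "fingers": 0.4}]'

```text
clock: 13.67
tcp_pos: [412.7, 238.7, 182.5]
ee_rot: [-3.137, 0.021, -0.024]
ft_force: [0.0, -0.1, -0.0]
width: 42.7
```

Run:
```python
from h import *
go(570,13,170)
```

```text
shift cm [16.01 22.36  1.4 ] turn [-0.05 -0.17 -0.  ] dyaw 0.0
shift cm [16.01 22.36  1.4 ] turn [-0.05 -0.17 -0.  ] dyaw 0.0
tcp [412.7 238.7 182.5] yaw -1.584 q [ 0.43  0.27  1.9  -0.    0.96  2.01] t 13.67 w 42.7
```

Request:
carry_out --moves '[{"tx": 1, "ty": 1.5, "tz": 0, "ax": 0, "ay": 0, "az": 0, "fingers": 0.4}, {"tx": 3, "ty": 4.5, "tz": 0, "ax": 0, "ay": -0.1, "az": 0, "fingers": 0.4}, {"tx": 5.2, "ty": 7.5, "tz": 0.4, "ax": 0, "ay": -0.15, "az": 0, "fingers": 0.4}, {"tx": 7.5, "ty": 10.6, "tz": 0.8, "ax": 0, "ay": -0.15, "az": 0, "fingers": 0.4}, {"tx": 10, "ty": 14, "tz": 1.4, "ax": 0, "ay": -0.15, "az": 0, "fingers": 0.4}, {"tx": 12.5, "ty": 17.3, "tz": 1.4, "ax": 0, "ay": -0.15, "az": 0, "fingers": 0.4}, {"tx": 14.6, "ty": 20.3, "tz": 1.4, "ax": 0, "ay": -0.15, "az": 0, "fingers": 0.4}, {"tx": 16, "ty": 22.4, "tz": 1.4, "ax": 0, "ay": -0.15, "az": 0, "fingers": 0.4}]'

```text
clock: 14.33
tcp_pos: [571.1, 9.8, 169.8]
ee_rot: [-3.137, 0.023, -0.003]
ft_force: [-0.2, 0.4, -0.1]
width: 42.7
```

Request:
carry_out --moves '[{"tx": 0, "ty": 0, "tz": 0, "ax": 0, "ay": 0, "az": 0, "fingers": 0.4}, {"tx": 0, "ty": 0, "tz": 0, "ax": 0, "ay": 0, "az": 0, "fingers": 0.4}]'

```text
clock: 14.5
tcp_pos: [571.1, 8.6, 169.3]
ee_rot: [-3.137, 0.027, -0.002]
ft_force: [-0.5, 0.2, -0.3]
width: 42.3
```

Run:
```python
from h import *
c=env.camera_info("wrist"); im=env.capture("wrist")
go(648,12.5,90); q=proj(c,(648,12.5,62)); print(q)
np.savez("w9.npz",**c); cv2.imwrite("pics/w9.png",im)
g=cv2.cvtColor(im,cv2.COLOR_BGR2GRAY); x,y=q.astype(int); a,b=max(0,y-60),max(0,x-70)
ci=cv2.HoughCircles(cv2.medianBlur(g[a:y+60,b:x+70],3),cv2.HOUGH_GRADIENT,1,30,param1=80,param2=18,minRadius=24,maxRadius=45)
for k in ([] if ci is None else ci[0]): print(k+[b,a,0],onplane(c,k[:2]+[b,a],62).round(1))
```

```text
shift cm [ 7.74 -0.36  7.95] turn [-0.05 -0.01 -0.  ] dyaw 0.0
shift cm [ 7.74 -0.36  7.95] turn [-0.05 -0.01 -0.  ] dyaw 0.0
tcp [570.5   9.7 169.4] yaw -1.586 q [-0.07  0.46  1.66  0.01  1.03  1.52] t 14.55 w 42.2
[316.1243891  109.99960625]
[316.5        109.5         34.40000153] [648.4  12.2  62. ]
[349.5 115.5  35.5] [643.1 -15.7  62. ]
[296.5         85.5         27.79999924] [667.9  28.3  62. ]
[298.5        134.5         31.10000038] [627.9  28.2  62. ]
```

View pics/w9.png

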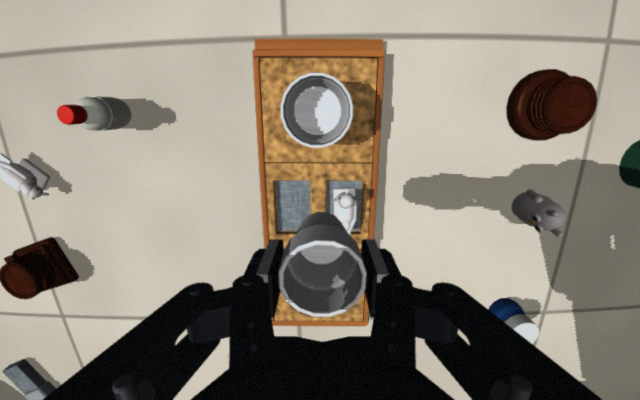

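The wide cup is upright in its pocket with the rim at (316,110), i.e. (648.4,12.2). The first dove stands in its pocket at (345,205). The slim cup is held upright.

Request:
carry_out --moves '[{"tx": 2, "ty": -0.2, "tz": 0, "ax": 0, "ay": 0, "az": 0, "fingers": 0.4}, {"tx": 5, "ty": -0.27, "tz": 0.5, "ax": 0, "ay": 0, "az": 0, "fingers": 0.4}, {"tx": 7.2, "ty": -0.27, "tz": 1.5, "ax": 0, "ay": 0, "az": 0, "fingers": 0.4}, {"tx": 7.85, "ty": -0.27, "tz": 3.5, "ax": 0, "ay": 0, "az": 0, "fingers": 0.4}, {"tx": 7.85, "ty": -0.27, "tz": 5, "ax": 0, "ay": 0, "az": 0, "fingers": 0.4}, {"tx": 7.85, "ty": -0.27, "tz": 5.8, "ax": 0, "ay": 0, "az": 0, "fingers": 0.4}, {"tx": 7.85, "ty": -0.27, "tz": 5.8, "ax": 0, "ay": 0, "az": 0, "fingers": 0.4}]'

```text
clock: 15.13
tcp_pos: [647.5, 12.7, 109.6]
ee_rot: [-3.137, 0.022, 0.005]
ft_force: [1.0, 1.1, -0.0]
width: 42.7
```

Run:
```python
from h import *
go(649,12.4,66.5)
```

```text
shift cm [0.17 0.05 4.31] turn [-0.05  0.03  0.  ] dyaw 0.0
shift cm [0.17 0.05 4.31] turn [-0.05  0.03  0.  ] dyaw 0.0
tcp [647.5  12.7 109.6] yaw -1.585 q [-0.05  0.66  1.48  0.01  1.01  1.53] t 15.13 w 42.7
```

Request:
carry_out --moves '[{"tx": 0.15, "ty": 0, "tz": 0.8, "ax": 0, "ay": 0, "az": 0, "fingers": 0.4}, {"tx": 0.15, "ty": 0, "tz": 1.8, "ax": 0, "ay": 0, "az": 0, "fingers": 0.4}, {"tx": 0.15, "ty": 0, "tz": 2.8, "ax": 0, "ay": 0, "az": 0, "fingers": 0.4}, {"tx": 0.15, "ty": 0, "tz": 3.5, "ax": 0, "ay": 0, "az": 0, "fingers": 0.4}, {"tx": 0.15, "ty": 0, "tz": 3.9, "ax": 0, "ay": 0, "az": 0, "fingers": 0.4}, {"tx": 0.15, "ty": 0, "tz": 4.2, "ax": 0, "ay": 0, "az": 0, "fingers": 0.4}, {"tx": 0.15, "ty": 0, "tz": 4.3, "ax": 0, "ay": 0, "az": 0, "fingers": 0.4}, {"tx": 0.15, "ty": 0, "tz": 4.3, "ax": 0, "ay": 0, "az": 0, "fingers": 0.4}]'

```text
clock: 15.8
tcp_pos: [648.9, 12.8, 66.6]
ee_rot: [-3.137, 0.023, 0.005]
ft_force: [0.5, 0.1, 0.2]
width: 42.2
```

Request:
carry_out --moves '[{"tx": 0, "ty": 0, "tz": 0.05, "ax": 0, "ay": 0, "az": 0, "fingers": 0.4}, {"tx": 0, "ty": 0, "tz": 0.1, "ax": 0, "ay": 0, "az": 0, "fingers": 0.4}]'

```text
clock: 15.97
tcp_pos: [649.2, 12.8, 66.0]
ee_rot: [-3.137, 0.023, 0.003]
ft_force: [0.3, -0.4, 0.8]
width: 42.6
```

Request:
carry_out --moves '[{"tx": 0, "ty": 0, "tz": 0.06, "ax": 0, "ay": 0, "az": 0, "fingers": 0.4}, {"tx": 0, "ty": 0, "tz": 0.12, "ax": 0, "ay": 0, "az": 0, "fingers": 0.4}, {"tx": 0, "ty": 0, "tz": 0.18, "ax": 0, "ay": 0, "az": 0, "fingers": 0.4}]'

```text
clock: 16.22
tcp_pos: [649.8, 12.8, 65.6]
ee_rot: [-3.137, 0.023, 0.001]
ft_force: [-4.9, 1.4, 16.4]
width: 42.6
```

Request:
carry_out --moves '[{"tx": 0, "ty": 0, "tz": 0, "ax": 0, "ay": 0, "az": 0, "fingers": 0.52}, {"tx": 0, "ty": 0, "tz": 0, "ax": 0, "ay": 0, "az": 0, "fingers": 0.58}, {"tx": 0, "ty": 0, "tz": 0, "ax": 0, "ay": 0, "az": 0, "fingers": 0.66}, {"tx": 0, "ty": 0, "tz": 0, "ax": 0, "ay": 0, "az": 0, "fingers": 0.72}, {"tx": 0, "ty": 0, "tz": -0.5, "ax": 0, "ay": 0, "az": 0, "fingers": 0.8}, {"tx": 0, "ty": 0, "tz": -2, "ax": 0, "ay": 0, "az": 0, "fingers": 0.9}, {"tx": 0, "ty": 0, "tz": -5, "ax": 0, "ay": 0, "az": 0, "fingers": 1}, {"tx": 0, "ty": 0, "tz": -8, "ax": 0, "ay": 0, "az": 0, "fingers": 1}]'

```text
clock: 16.88
tcp_pos: [649.2, 12.5, 146.0]
ee_rot: [-3.137, 0.023, 0.004]
ft_force: [1.1, 0.2, 0.1]
width: 85.4
```

Run:
```python
from h import *
go(570,340,150)
```

```text
shift cm [ -8.39 -32.63  -0.23] turn [-0.05  0.03  0.  ] dyaw 0.0
shift cm [ -8.39 -32.63  -0.23] turn [-0.05  0.03  0.  ] dyaw 0.0
tcp [649.2  12.5 146. ] yaw -1.585 q [-0.05  0.62  1.45  0.01  1.08  1.53] t 16.88 w 85.4
```

Request:
carry_out --moves '[{"tx": -0.5, "ty": -3, "tz": 0, "ax": 0, "ay": 0, "az": -1.4, "fingers": 1}, {"tx": -1.5, "ty": -7, "tz": 0, "ax": 0, "ay": 0, "az": -2.8, "fingers": 1}, {"tx": -2.5, "ty": -11, "tz": 0, "ax": 0, "ay": 0, "az": -4.2, "fingers": 1}, {"tx": -3.5, "ty": -15, "tz": 0, "ax": 0, "ay": 0, "az": -5.6, "fingers": 1}, {"tx": -4.5, "ty": -19, "tz": 0, "ax": 0, "ay": 0, "az": -7, "fingers": 1}, {"tx": -5.5, "ty": -23, "tz": 0, "ax": 0, "ay": 0, "az": -8.4, "fingers": 1}, {"tx": -6.5, "ty": -27, "tz": 0, "ax": 0, "ay": 0, "az": -9.8, "fingers": 1}, {"tx": -7, "ty": -31, "tz": 0, "ax": 0, "ay": 0, "az": -11, "fingers": 1}]'

```text
clock: 17.55
tcp_pos: [582.4, 325.4, 148.1]
ee_rot: [-2.787, -1.437, 0.001]
ft_force: [0.8, -0.1, 0.5]
width: 85.5
```

Run:
```python
from h import *
go(580,340,130,-.57)
```

```text
shift cm [ 1.04 -1.03  1.81] turn [-0.06 -0.02 -0.56] dyaw 0.05
shift cm [ 1.04 -1.03  1.81] turn [-0.04  0.09 35.44] dyaw -3.09
tcp [582.4 325.4 148.1] yaw -0.619 q [0.44 0.65 1.39 0.01 1.1  1.05] t 17.55 w 85.5
```

Request:
carry_out --moves '[{"tx": 1, "ty": -1, "tz": 1.8, "ax": 0, "ay": 0, "az": -0.5, "fingers": 1}, {"tx": 1, "ty": -1, "tz": 1.8, "ax": 0, "ay": 0, "az": -0.5, "fingers": 1}, {"tx": 1, "ty": -1, "tz": 1.8, "ax": 0, "ay": 0, "az": -0.5, "fingers": 1}]'

```text
clock: 17.8
tcp_pos: [579.3, 339.9, 129.5]
ee_rot: [-2.755, -1.499, 0.003]
ft_force: [0.7, 0.8, 0.7]
width: 85.2
```

Run:
```python
from h import *
c=env.camera_info("wrist"); im=env.capture("wrist"); go(580,340,130,-.57)
q=proj(c,(587,347,15)); print(q); x,y=q.astype(int)
np.savez("w10.npz",**c); cv2.imwrite("pics/w10.png",im); print("crop origin",x-70,y-60)
cv2.imwrite("pics/w10c.png",cv2.resize(im[y-60:y+60,x-70:x+70],None,fx=5,fy=5,interpolation=cv2.INTER_CUBIC))
```

```text
shift cm [ 0.08 -0.06  0.03] turn [-0.06 -0.02 -0.07] dyaw 0.01
shift cm [ 0.08 -0.06  0.03] turn [-3.000e-02  9.000e-02  3.593e+01] dyaw -3.14
tcp [580.  339.1 130.3] yaw -0.576 q [0.46 0.68 1.39 0.01 1.08 1.03] t 17.85 w 85.5
[324.69737117 183.72322372]
crop origin 254 123
```

View pics/w10c.png

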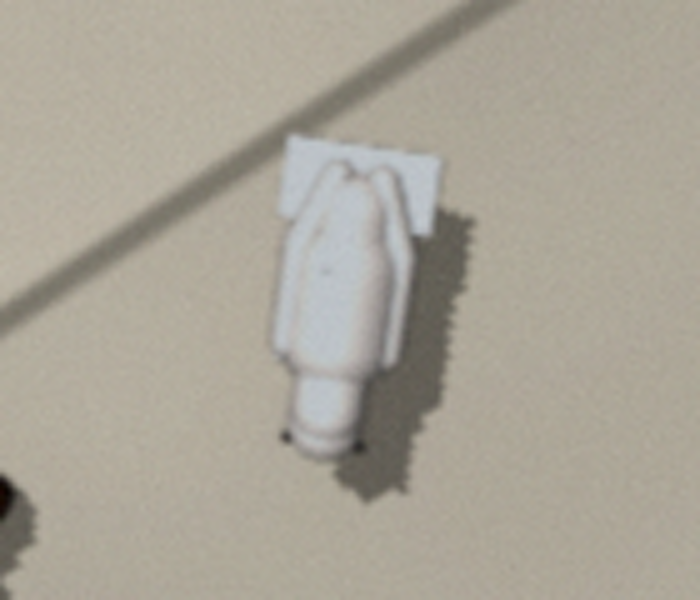

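The crop shows the bowed dove from above. The fan-tail corners are at (288,137) and (440,158), the head is at (322,440), and the flanks' front ends are at (275,350) and (395,365).

Run:
```python
from h import *
c=dict(np.load("w10.npz")); f=lambda p,z: onplane(c,np.array(p)/5+[254,123],z)[:2]
A,B=f((288,137),18),f((440,158),18); l,r=f((275,352),20),f((395,367),20); l2,r2=f((287,225),22),f((415,262),22); H=f((322,438),20)
print("tail w",np.linalg.norm(A-B),"flank w",np.linalg.norm(l-r),"len tail-head",np.linalg.norm((A+B)/2-H))
for n,d in dict(tailnorm=B-A,front=r-l).items(): print(n,np.arctan2(d[1],d[0]))
d=H-(A+B)/2; d/=np.linalg.norm(d); a=np.arctan2(d[1],d[0]); m=(l+r)/2
print("axis",a, "flank front mid",m,"head",H,"grip",m-13.5*d,"tail",(A+B)/2, "along", (m-H)@d, ((A+B)/2-H)@d)
g=m-13.5*d; yaw=a+np.pi/2; go(*g,10.5,yaw)
```

```text
tail w 27.43741238166486 flank w 22.4229721526477 len tail-head 54.9651958089112
tailnorm -0.7109772294937894
front -0.7031575660194967
axis -2.2859879993805667 flank front mid [579.03094611 340.96265883] head [568.54496798 329.33783344] grip [587.88373493 351.15472094] tail [604.58906215 370.8347734 ] along -15.65267351043469 -54.965195808911204
shift cm [ 1.42  0.06 11.98] turn [-0.06 -0.02  1.59] dyaw -0.14
shift cm [ 1.42  0.06 11.98] turn [ 2.000e-02 -9.000e-02 -3.441e+01] dyaw 3.0
tcp [580.  339.1 130.3] yaw -0.576 q [0.46 0.68 1.39 0.01 1.08 1.03] t 17.85 w 85.5
```

Request:
carry_out --moves '[{"tx": 0.6, "ty": 0, "tz": 2, "ax": 0, "ay": 0, "az": 1, "fingers": 1}, {"tx": 1.2, "ty": 0.05, "tz": 4, "ax": 0, "ay": 0, "az": 1.6, "fingers": 1}, {"tx": 1.2, "ty": 0.05, "tz": 7, "ax": 0, "ay": 0, "az": 1.6, "fingers": 1}, {"tx": 1.2, "ty": 0.05, "tz": 9.5, "ax": 0, "ay": 0, "az": 1.6, "fingers": 0.9}, {"tx": 1.2, "ty": 0.05, "tz": 11.3, "ax": 0, "ay": 0, "az": 1.6, "fingers": 0.8}, {"tx": 1.2, "ty": 0.05, "tz": 11.9, "ax": 0, "ay": 0, "az": 1.6, "fingers": 0.65}, {"tx": 1.2, "ty": 0.05, "tz": 11.9, "ax": 0, "ay": 0, "az": 1.6, "fingers": 0.55}, {"tx": 1.2, "ty": 0.05, "tz": 11.9, "ax": 0, "ay": 0, "az": 1.6, "fingers": 0.5}]'

```text
clock: 18.52
tcp_pos: [587.7, 348.8, 12.7]
ee_rot: [-2.855, -1.298, -0.0]
ft_force: [0.7, -1.2, -0.6]
width: 42.6
```

Run:
```python
from h import *
go(586.6,349.6,11.5,-.715)
```

```text
shift cm [-0.01 -0.13  0.12] turn [-0.05 -0.03 -0.03] dyaw 0.0
shift cm [-0.01 -0.13  0.12] turn [-0.04  0.08 35.97] dyaw -3.14
tcp [587.7 348.8  12.7] yaw -0.717 q [0.47 0.84 1.4  0.01 0.9  1.18] t 18.52 w 42.6
```

Request:
carry_out --moves '[{"tx": 0, "ty": -0.1, "tz": 0.1, "ax": 0, "ay": 0, "az": 0, "fingers": 0.4}, {"tx": 0, "ty": -0.1, "tz": 0.1, "ax": 0, "ay": 0, "az": 0, "fingers": 0.33}, {"tx": 0, "ty": -0.1, "tz": 0.1, "ax": 0, "ay": 0, "az": 0, "fingers": 0.28}, {"tx": 0, "ty": -0.1, "tz": 0.1, "ax": 0, "ay": 0, "az": 0, "fingers": 0.2}, {"tx": 0, "ty": -0.1, "tz": 0.1, "ax": 0, "ay": 0, "az": 0, "fingers": 0.15}, {"tx": 0, "ty": -0.1, "tz": 0.1, "ax": 0, "ay": 0, "az": 0, "fingers": 0.15}, {"tx": 0, "ty": -0.1, "tz": 0.1, "ax": 0, "ay": 0, "az": 0, "fingers": 0.15}]'

```text
clock: 19.1
tcp_pos: [587.7, 349.8, 13.5]
ee_rot: [-2.855, -1.298, -0.004]
ft_force: [-1.2, -1.0, 6.5]
width: 24.1
```

Request:
carry_out --moves '[{"tx": 0, "ty": 0, "tz": -0.5, "ax": 0, "ay": 0, "az": 0, "fingers": 0.15}, {"tx": 0, "ty": 0, "tz": -2, "ax": 0, "ay": 0, "az": 0, "fingers": 0.15}, {"tx": 0, "ty": 0, "tz": -5, "ax": 0, "ay": 0, "az": 0, "fingers": 0.15}, {"tx": 0, "ty": 0, "tz": -8, "ax": 0, "ay": 0, "az": 0, "fingers": 0.15}, {"tx": 0, "ty": 0, "tz": -11, "ax": 0, "ay": 0, "az": 0, "fingers": 0.15}, {"tx": 0, "ty": 0, "tz": -13.5, "ax": 0, "ay": 0, "az": 0, "fingers": 0.15}, {"tx": 0, "ty": 0, "tz": -14, "ax": 0, "ay": 0, "az": 0, "fingers": 0.15}, {"tx": 0, "ty": 0, "tz": -14, "ax": 0, "ay": 0, "az": 0, "fingers": 0.15}]'

```text
clock: 19.77
tcp_pos: [588.6, 349.5, 156.8]
ee_rot: [-2.855, -1.298, -0.011]
ft_force: [0.2, -0.0, -1.2]
width: 24.3
```

Run:
```python
from h import *
go(546.5,42,150,np.pi/2-.017)
```

```text
shift cm [-25.94  17.04   0.43] turn [-0.06 -0.09  9.98] dyaw -0.87
shift cm [-25.94  17.04   0.43] turn [  0.1   -0.08 -26.02] dyaw 2.27
tcp [588.6 349.5 156.8] yaw -0.717 q [0.47 0.66 1.34 0.01 1.13 1.18] t 19.77 w 24.3
```

Request:
carry_out --moves '[{"tx": -2, "ty": 1.3, "tz": 0, "ax": 0, "ay": 0, "az": 1, "fingers": 0.15}, {"tx": -5, "ty": 3.5, "tz": 0, "ax": 0, "ay": 0, "az": 2.2, "fingers": 0.15}, {"tx": -8.5, "ty": 5.7, "tz": 0, "ax": 0, "ay": 0, "az": 3.6, "fingers": 0.15}, {"tx": -12, "ty": 8, "tz": 0, "ax": 0, "ay": 0, "az": 5, "fingers": 0.15}, {"tx": -15.5, "ty": 10.2, "tz": 0, "ax": 0, "ay": 0, "az": 6.4, "fingers": 0.15}, {"tx": -19, "ty": 12.5, "tz": 0, "ax": 0, "ay": 0, "az": 7.8, "fingers": 0.15}, {"tx": -22, "ty": 14.5, "tz": 0, "ax": 0, "ay": 0, "az": 9, "fingers": 0.15}, {"tx": -25, "ty": 16.3, "tz": 0, "ax": 0, "ay": 0, "az": 9.98, "fingers": 0.15}]'

```text
clock: 20.43
tcp_pos: [545.9, 52.0, 153.4]
ee_rot: [-3.134, 0.036, -0.004]
ft_force: [0.8, -0.1, 0.1]
width: 24.2
```

Run:
```python
from h import *
go(548,41,45,np.pi/2-.017)
```

```text
shift cm [ 0.21  1.18 10.83] turn [-0.09 -0.03 -0.07] dyaw 0.01
shift cm [ 0.21  1.18 10.83] turn [-0.04  0.14 35.93] dyaw -3.14
tcp [545.9  52.  153.4] yaw -1.594 q [0.01 0.44 1.73 0.01 0.97 1.6 ] t 20.43 w 24.2
```

Request:
carry_out --moves '[{"tx": 0.2, "ty": 0.8, "tz": 0, "ax": -0.1, "ay": 0, "az": 0, "fingers": 0.15}, {"tx": 0.2, "ty": 1.15, "tz": 2, "ax": -0.1, "ay": 0, "az": 0, "fingers": 0.15}, {"tx": 0.2, "ty": 1.15, "tz": 5, "ax": -0.1, "ay": 0, "az": 0, "fingers": 0.15}, {"tx": 0.2, "ty": 1.15, "tz": 8, "ax": -0.1, "ay": 0, "az": 0, "fingers": 0.15}, {"tx": 0.2, "ty": 1.15, "tz": 10, "ax": -0.1, "ay": 0, "az": 0, "fingers": 0.15}, {"tx": 0.2, "ty": 1.15, "tz": 10.8, "ax": -0.1, "ay": 0, "az": 0, "fingers": 0.15}, {"tx": 0.2, "ty": 1.15, "tz": 10.8, "ax": -0.1, "ay": 0, "az": 0, "fingers": 0.15}]'

```text
clock: 21.02
tcp_pos: [546.4, 41.5, 43.2]
ee_rot: [3.14, -0.036, -0.003]
ft_force: [0.6, 0.5, -0.6]
width: 23.9
```

Run:
```python
from h import *
go(548,41,24.5,np.pi/2-.017); c=env.camera_info("wrist"); im=env.capture("wrist")
np.savez("w11.npz",**c); cv2.imwrite("pics/w11.png",im[80:400,120:520])
```

```text
shift cm [0.16 0.04 1.87] turn [ 0.01  0.02 -0.07] dyaw 0.01
shift cm [0.16 0.04 1.87] turn [ 3.000e-02 -2.000e-02  3.593e+01] dyaw -3.14
tcp [546.4  41.5  43.2] yaw -1.594 q [-0.01  0.61  1.79 -0.    0.75  1.59] t 21.02 w 23.9
```

View pics/w11.png

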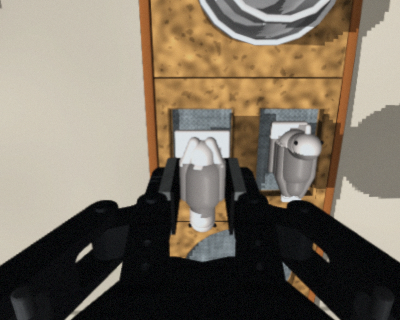

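The bowed dove hangs centred over the left-hand pocket (fan tail columns 175–228, pocket 171–235). The first dove stands upright beside it.

Request:
carry_out --moves '[{"tx": 0.15, "ty": 0.05, "tz": 0.6, "ax": 0, "ay": 0, "az": 0, "fingers": 0.15}, {"tx": 0.15, "ty": 0.05, "tz": 1.2, "ax": 0, "ay": 0, "az": 0, "fingers": 0.15}, {"tx": 0.15, "ty": 0.05, "tz": 1.6, "ax": 0, "ay": 0, "az": 0, "fingers": 0.15}, {"tx": 0.15, "ty": 0.05, "tz": 1.8, "ax": 0, "ay": 0, "az": 0, "fingers": 0.15}, {"tx": 0.15, "ty": 0.05, "tz": 1.85, "ax": 0, "ay": 0, "az": 0, "fingers": 0.15}, {"tx": 0.15, "ty": 0.05, "tz": 1.85, "ax": 0, "ay": 0, "az": 0, "fingers": 0.15}]'

```text
clock: 21.57
tcp_pos: [549.0, 40.9, 26.4]
ee_rot: [3.14, -0.036, 0.001]
ft_force: [0.2, 0.5, -0.0]
width: 24.1
```

Request:
carry_out --moves '[{"tx": 0, "ty": 0, "tz": 0.06, "ax": 0, "ay": 0, "az": 0, "fingers": 0.15}, {"tx": 0, "ty": 0, "tz": 0.1, "ax": 0, "ay": 0, "az": 0, "fingers": 0.15}]'

```text
clock: 21.73
tcp_pos: [549.1, 40.9, 25.6]
ee_rot: [3.14, -0.036, 0.002]
ft_force: [-0.4, 0.8, -0.4]
width: 24.0
```

Request:
carry_out --moves '[{"tx": -0.05, "ty": 0, "tz": 0.1, "ax": 0, "ay": 0, "az": 0, "fingers": 0.15}, {"tx": -0.05, "ty": 0, "tz": 0.18, "ax": 0, "ay": 0, "az": 0, "fingers": 0.15}, {"tx": -0.05, "ty": 0, "tz": 0.22, "ax": 0, "ay": 0, "az": 0, "fingers": 0.15}, {"tx": -0.05, "ty": 0, "tz": 0.22, "ax": 0, "ay": 0, "az": 0, "fingers": 0.15}]'

```text
clock: 22.07
tcp_pos: [548.6, 40.9, 23.5]
ee_rot: [3.14, -0.036, 0.002]
ft_force: [-0.9, -1.2, 1.8]
width: 24.3
```

Request:
carry_out --moves '[{"tx": 0, "ty": 0, "tz": 0.05, "ax": 0, "ay": 0, "az": 0, "fingers": 0.15}, {"tx": 0, "ty": 0, "tz": 0.05, "ax": 0, "ay": 0, "az": 0, "fingers": 0.22}, {"tx": 0, "ty": 0, "tz": 0.03, "ax": 0, "ay": 0, "az": 0, "fingers": 0.3}, {"tx": 0, "ty": 0, "tz": 0, "ax": 0, "ay": 0, "az": 0, "fingers": 0.35}, {"tx": 0, "ty": 0, "tz": 0, "ax": 0, "ay": 0, "az": 0, "fingers": 0.4}, {"tx": 0, "ty": 0, "tz": -0.3, "ax": 0, "ay": 0, "az": 0, "fingers": 0.42}, {"tx": 0, "ty": 0, "tz": -1.2, "ax": 0, "ay": 0, "az": 0, "fingers": 0.42}, {"tx": 0, "ty": 0, "tz": -3, "ax": 0, "ay": 0, "az": 0, "fingers": 0.42}]'

```text
clock: 22.73
tcp_pos: [547.6, 40.9, 52.9]
ee_rot: [3.14, -0.036, -0.003]
ft_force: [-0.5, 0.4, -0.4]
width: 36.1
```

Request:
carry_out --moves '[{"tx": 0, "ty": 0, "tz": -3, "ax": 0, "ay": 0, "az": 0, "fingers": 0.42}, {"tx": 0, "ty": 0, "tz": -6, "ax": 0, "ay": 0, "az": 0, "fingers": 0.42}, {"tx": 0, "ty": 0, "tz": -9, "ax": 0, "ay": 0, "az": 0, "fingers": 1}, {"tx": 1, "ty": 4, "tz": -10, "ax": 0, "ay": 0, "az": 0, "fingers": 1}, {"tx": 2, "ty": 8, "tz": -11, "ax": 0, "ay": 0, "az": 0, "fingers": 1}, {"tx": 3, "ty": 12, "tz": -11, "ax": 0, "ay": 0, "az": 0, "fingers": 1}, {"tx": 4, "ty": 16, "tz": -11, "ax": 0, "ay": 0, "az": 0, "fingers": 1}, {"tx": 5, "ty": 20, "tz": -11, "ax": 0, "ay": 0, "az": 0, "fingers": 1}]'

```text
clock: 23.4
tcp_pos: [593.4, -161.9, 164.3]
ee_rot: [3.14, -0.036, -0.001]
ft_force: [1.3, 0.1, -1.5]
width: 85.4
```

Run:
```python
from h import *
go(640,-219,140)
c=env.camera_info("scene"); im=env.capture("scene"); q=proj(c,(648,-219,45)).astype(int); print(q)
hsv=cv2.cvtColor(im,cv2.COLOR_BGR2HSV); print(hsv[288,319],hsv[303,319])
```

```text
shift cm [4.79 5.6  2.43] turn [ 0.02  0.01 -0.  ] dyaw 0.0
shift cm [4.79 5.6  2.43] turn [ 0.02  0.01 -0.  ] dyaw 0.0
tcp [ 593.4 -161.9  164.3] yaw -1.593 q [-0.34  0.54  1.54 -0.    1.07  1.25] t 23.4 w 85.4
[319 286]
[10 90 94] [18 47 65]
```

Request:
carry_out --moves '[{"tx": 2.5, "ty": 3, "tz": 1, "ax": 0, "ay": 0, "az": 0, "fingers": 1}, {"tx": 4.8, "ty": 5.6, "tz": 2.4, "ax": 0, "ay": 0, "az": 0, "fingers": 1}, {"tx": 5.4, "ty": 5.7, "tz": 2.4, "ax": 0, "ay": 0, "az": 0, "fingers": 1}, {"tx": 5.4, "ty": 5.7, "tz": 2.4, "ax": 0, "ay": 0, "az": 0, "fingers": 1}]'

```text
clock: 23.78
tcp_pos: [647.4, -228.3, 139.6]
ee_rot: [3.138, -0.044, -0.0]
ft_force: [-1.0, -0.5, 0.1]
width: 85.9
```

Run:
```python
from h import *
c=env.camera_info("wrist"); im=env.capture("wrist"); go(648,-219,18)
hsv=cv2.cvtColor(im,cv2.COLOR_BGR2HSV); q=proj(c,(648,-219,45)).astype(int); print(q)
m=((hsv[...,1]>70)&(hsv[...,2]<150)).astype(np.uint8); w=np.zeros_like(m); w[q[1]-80:q[1]+80,q[0]-80:q[0]+80]=1
k=max(cv2.findContours(m*w,0,1)[0],key=cv2.contourArea); print(cv2.boundingRect(k),cv2.minEnclosingCircle(k))
g=cv2.medianBlur(cv2.cvtColor(im,cv2.COLOR_BGR2GRAY),3)
ci=cv2.HoughCircles(g[q[1]-70:q[1]+70,q[0]-70:q[0]+70],cv2.HOUGH_GRADIENT,1,15,param1=60,param2=15,minRadius=24,maxRadius=50)
for k in ci[0][:6]: print(k+[q[0]-70,q[1]-70,0],onplane(c,k[:2]+q-70,45).round(1),onplane(c,k[:2]+q-70,18).round(1))
cv2.imwrite("pics/w12.png",im); np.savez("w12.npz",**c)
```

```text
shift cm [ 0.09 -0.85 12.23] turn [ 0.04 -0.    0.  ] dyaw 0.0
shift cm [ 0.09 -0.85 12.23] turn [ 0.04 -0.    0.  ] dyaw 0.0
tcp [ 646.9 -227.   140.3] yaw -1.597 q [-0.4   0.69  1.34 -0.    1.11  1.19] t 23.83 w 85.5
[310 200]
(282, 151, 71, 73) ((316.5973205566406, 186.64430236816406), 36.621421813964844)
[316.5 186.5  36. ] [ 660.9 -224.4   45. ] [ 653.6 -223.7   18. ]
```

View pics/w12.png

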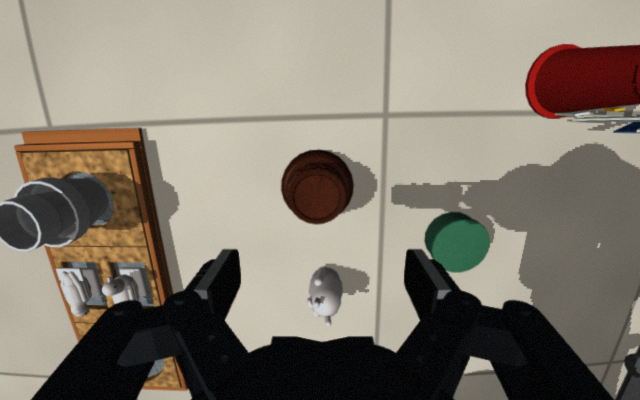

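The threaded base's foot circle is at (316.5,186.5) and its spigot top at about (317,196). The owl is at (325,292). Both doves and the nested cups stand in the tray on the left.

Run:
```python
from h import *
c=dict(np.load("w12.npz"))
for p,z in [((316.5,186.5),10),((316.5,186.5),14),((317,196),45)]: print(z,onplane(c,p,z).round(1))
go(651,-223.5,19)
im=cv2.imread("pics/w12.png"); g=cv2.medianBlur(cv2.cvtColor(im,cv2.COLOR_BGR2GRAY),3)
ci=cv2.HoughCircles(g[165:230,280:355],cv2.HOUGH_GRADIENT,1,10,param1=50,param2=10,minRadius=20,maxRadius=31)
for k in ci[0][:3]: print(k+[280,165,0],onplane(c,k[:2]+[280,165],45).round(1))
```

```text
10 [ 651.5 -223.6   10. ]
14 [ 652.6 -223.7   14. ]
45 [ 652.3 -224.5   45. ]
shift cm [ 0.4  -0.4  12.13] turn [ 0.04 -0.    0.  ] dyaw 0.0
shift cm [ 0.4  -0.4  12.13] turn [ 0.04 -0.    0.  ] dyaw 0.0
tcp [ 646.9 -227.   140.3] yaw -1.597 q [-0.4   0.69  1.34 -0.    1.11  1.19] t 23.83 w 85.5
[316.5        196.5         21.60000038] [ 651.8 -224.1   45. ]
[310.5        186.5         30.39999962] [ 661.  -219.2   45. ]
[322.5        184.5         30.39999962] [ 662.5 -229.6   45. ]
```

Request:
carry_out --moves '[{"tx": 0.5, "ty": -0.3, "tz": 2, "ax": 0, "ay": 0, "az": 0, "fingers": 1}, {"tx": 0.5, "ty": -0.3, "tz": 5, "ax": 0, "ay": 0, "az": 0, "fingers": 1}, {"tx": 0.5, "ty": -0.3, "tz": 8, "ax": 0, "ay": 0, "az": 0, "fingers": 1}, {"tx": 0.5, "ty": -0.3, "tz": 10.5, "ax": 0, "ay": 0, "az": 0, "fingers": 1}, {"tx": 0.5, "ty": -0.3, "tz": 11.8, "ax": 0, "ay": 0, "az": 0, "fingers": 1}, {"tx": 0.5, "ty": -0.3, "tz": 12.1, "ax": 0, "ay": 0, "az": 0, "fingers": 0.9}, {"tx": 0.5, "ty": -0.3, "tz": 12.1, "ax": 0, "ay": 0, "az": 0, "fingers": 0.8}, {"tx": 0.5, "ty": -0.3, "tz": 12.1, "ax": 0, "ay": 0, "az": 0, "fingers": 0.72}]'

```text
clock: 24.5
tcp_pos: [652.8, -224.6, 21.3]
ee_rot: [3.137, -0.041, 0.004]
ft_force: [-0.1, 0.4, 0.3]
width: 61.7
```

Request:
carry_out --moves '[{"tx": 0, "ty": 0, "tz": 0, "ax": 0, "ay": 0, "az": 0, "fingers": 0.66}, {"tx": 0, "ty": 0, "tz": 0, "ax": 0, "ay": 0, "az": 0, "fingers": 0.6}, {"tx": 0, "ty": 0, "tz": 0, "ax": 0, "ay": 0, "az": 0, "fingers": 0.5}, {"tx": 0, "ty": 0, "tz": 0, "ax": 0, "ay": 0, "az": 0, "fingers": 0.45}, {"tx": 0, "ty": 0, "tz": 0, "ax": 0, "ay": 0, "az": 0, "fingers": 0.45}, {"tx": 0, "ty": 0, "tz": 0, "ax": 0, "ay": 0, "az": 0, "fingers": 0.45}]' --grip_force 45

```text
clock: 25.0
tcp_pos: [653.9, -224.7, 23.8]
ee_rot: [3.136, -0.041, 0.008]
ft_force: [-3.2, 3.5, 11.1]
width: 49.9
```

Request:
carry_out --moves '[{"tx": 0, "ty": 0, "tz": -1, "ax": 0, "ay": 0, "az": 0, "fingers": 0.45}, {"tx": 0, "ty": 0, "tz": -3, "ax": 0, "ay": 0, "az": 0, "fingers": 0.45}, {"tx": 0, "ty": 0, "tz": -6, "ax": 0, "ay": 0, "az": 0, "fingers": 0.45}, {"tx": 0, "ty": 0, "tz": -9, "ax": 0, "ay": 0, "az": 0, "fingers": 0.45}, {"tx": 0, "ty": 0, "tz": -12, "ax": 0, "ay": 0, "az": 0, "fingers": 0.45}, {"tx": 0, "ty": 0, "tz": -14, "ax": 0, "ay": 0, "az": 0, "fingers": 0.45}, {"tx": 0, "ty": 0, "tz": -14.5, "ax": 0, "ay": 0, "az": 0, "fingers": 0.45}, {"tx": 0, "ty": 0, "tz": -14.5, "ax": 0, "ay": 0, "az": 0, "fingers": 0.45}]'

```text
clock: 25.67
tcp_pos: [653.7, -224.2, 170.9]
ee_rot: [3.135, -0.041, 0.013]
ft_force: [0.9, 0.7, -2.1]
width: 49.8
```

Run:
```python
from h import *
c=dict(np.load("w3.npz")); im=cv2.imread("pics/w5.png"); c5=dict(np.load("w5.npz"))
hsv=cv2.cvtColor(im,cv2.COLOR_BGR2HSV); m=(hsv[...,1]<70).astype(np.uint8); w=np.zeros_like(m); w[158:238,390:482]=1
k=max(cv2.findContours(cv2.morphologyEx(m*w,cv2.MORPH_OPEN,np.ones((5,5))),0,1)[0],key=cv2.contourArea); print(cv2.boundingRect(k))
x,y,a,b=cv2.boundingRect(k); print(onplane(c5,(x+a/2,y+b/2),14)); go(445.5,16.5,160)
```

```text
(396, 161, 76, 74)
[445.99533434  15.8765813   14.        ]
shift cm [-21.46 -23.52   0.76] turn [ 0.07 -0.1   0.  ] dyaw 0.0
shift cm [-21.46 -23.52   0.76] turn [ 0.07 -0.1   0.  ] dyaw 0.0
tcp [ 653.7 -224.2  170.9] yaw -1.597 q [-0.4   0.66  1.31 -0.    1.16  1.2 ] t 25.67 w 49.8
```

Request:
carry_out --moves '[{"tx": -1.5, "ty": -1.7, "tz": 0, "ax": 0, "ay": 0, "az": 0, "fingers": 0.45}, {"tx": -4, "ty": -4.4, "tz": 0, "ax": 0, "ay": -0.1, "az": 0, "fingers": 0.45}, {"tx": -6.8, "ty": -7.4, "tz": 0, "ax": 0, "ay": -0.1, "az": 0, "fingers": 0.45}, {"tx": -9.6, "ty": -10.5, "tz": 0, "ax": 0, "ay": -0.1, "az": 0, "fingers": 0.45}, {"tx": -12.4, "ty": -13.5, "tz": 0, "ax": 0, "ay": -0.1, "az": 0, "fingers": 0.45}, {"tx": -15.2, "ty": -16.6, "tz": 0, "ax": 0, "ay": -0.1, "az": 0, "fingers": 0.45}, {"tx": -18, "ty": -19.7, "tz": 0, "ax": 0, "ay": -0.1, "az": 0, "fingers": 0.45}, {"tx": -20, "ty": -22, "tz": 0, "ax": 0, "ay": -0.1, "az": 0, "fingers": 0.45}]'

```text
clock: 26.33
tcp_pos: [456.1, 2.8, 166.2]
ee_rot: [3.136, -0.041, -0.007]
ft_force: [0.9, 0.4, -1.4]
width: 49.8
```

Request:
carry_out --moves '[{"tx": 0, "ty": 0, "tz": 0, "ax": 0, "ay": 0, "az": 0, "fingers": 0.45}, {"tx": 0, "ty": 0, "tz": 0, "ax": 0, "ay": 0, "az": 0, "fingers": 0.45}]'

```text
clock: 26.5
tcp_pos: [454.4, 3.8, 165.1]
ee_rot: [3.136, -0.038, -0.011]
ft_force: [0.4, -0.6, -2.0]
width: 49.7
```

Run:
```python
from h import *
go(447,16,45,np.pi/2-.017)
```

```text
shift cm [-0.69 -1.27 12.01] turn [ 0.06  0.08 -0.08] dyaw 0.01
shift cm [-0.69 -1.27 12.01] turn [ 0.12 -0.1  35.92] dyaw -3.13
tcp [454.4   3.8 165.1] yaw -1.595 q [-0.09  0.27  1.95 -0.01  0.92  1.51] t 26.5 w 49.7
```

Request:
carry_out --moves '[{"tx": -0.5, "ty": -0.9, "tz": 0.5, "ax": 0, "ay": 0.1, "az": 0, "fingers": 0.45}, {"tx": -0.7, "ty": -1.25, "tz": 2.5, "ax": 0.05, "ay": 0.1, "az": 0, "fingers": 0.45}, {"tx": -0.7, "ty": -1.25, "tz": 5.5, "ax": 0.05, "ay": 0.1, "az": 0, "fingers": 0.45}, {"tx": -0.7, "ty": -1.25, "tz": 8.5, "ax": 0.05, "ay": 0.1, "az": 0, "fingers": 0.45}, {"tx": -0.7, "ty": -1.25, "tz": 10.8, "ax": 0.05, "ay": 0.1, "az": 0, "fingers": 0.45}, {"tx": -0.7, "ty": -1.25, "tz": 11.8, "ax": 0.05, "ay": 0.1, "az": 0, "fingers": 0.45}, {"tx": -0.7, "ty": -1.25, "tz": 12, "ax": 0.05, "ay": 0.1, "az": 0, "fingers": 0.45}, {"tx": -0.7, "ty": -1.25, "tz": 12, "ax": 0.05, "ay": 0.1, "az": 0, "fingers": 0.45}]'

```text
clock: 27.17
tcp_pos: [447.2, 15.4, 44.8]
ee_rot: [3.14, -0.039, 0.002]
ft_force: [0.3, -0.4, -1.3]
width: 49.9
```

Run:
```python
from h import *
go(447,16,34.5,np.pi/2-.017)
```

```text
shift cm [-0.02 -0.06  1.03] turn [ 0.01 -0.01 -0.09] dyaw 0.01
shift cm [-0.02 -0.06  1.03] turn [-2.000e-02 -2.000e-02  3.591e+01] dyaw -3.13
tcp [447.2  15.4  44.8] yaw -1.595 q [-0.07  0.48  2.05 -0.    0.61  1.53] t 27.17 w 49.9
```

Request:
carry_out --moves '[{"tx": 0, "ty": -0.05, "tz": 0.4, "ax": 0, "ay": 0, "az": 0, "fingers": 0.45}, {"tx": 0, "ty": -0.05, "tz": 0.75, "ax": 0, "ay": 0, "az": 0, "fingers": 0.45}, {"tx": 0, "ty": -0.05, "tz": 0.95, "ax": 0, "ay": 0, "az": 0, "fingers": 0.45}, {"tx": 0, "ty": -0.05, "tz": 1.05, "ax": 0, "ay": 0, "az": 0, "fingers": 0.45}, {"tx": 0, "ty": -0.05, "tz": 1.05, "ax": 0, "ay": 0, "az": 0, "fingers": 0.45}]'

```text
clock: 27.58
tcp_pos: [447.3, 15.9, 34.5]
ee_rot: [3.14, -0.038, 0.002]
ft_force: [-0.7, 0.7, -2.0]
width: 49.6
```

Request:
carry_out --moves '[{"tx": 0, "ty": 0, "tz": 0.06, "ax": 0, "ay": 0, "az": 0, "fingers": 0.45}, {"tx": 0, "ty": 0, "tz": 0.1, "ax": 0, "ay": 0, "az": 0, "fingers": 0.45}]'

```text
clock: 27.75
tcp_pos: [447.4, 15.9, 33.8]
ee_rot: [3.14, -0.038, 0.002]
ft_force: [-2.1, 2.0, 10.9]
width: 49.7
```

Contact, at the height expected. I release, rise and back away for the final look.

Request:
carry_out --moves '[{"tx": 0, "ty": 0, "tz": 0, "ax": 0, "ay": 0, "az": 0, "fingers": 0.6}, {"tx": 0, "ty": 0, "tz": 0, "ax": 0, "ay": 0, "az": 0, "fingers": 0.68}, {"tx": 0, "ty": 0, "tz": 0, "ax": 0, "ay": 0, "az": 0, "fingers": 0.76}, {"tx": 0, "ty": 0, "tz": 0, "ax": 0, "ay": 0, "az": 0, "fingers": 0.84}, {"tx": 0, "ty": 0, "tz": -0.5, "ax": 0, "ay": 0, "az": 0, "fingers": 0.95}, {"tx": 0, "ty": 0, "tz": -2, "ax": 0, "ay": 0, "az": 0, "fingers": 1}, {"tx": 0, "ty": 0, "tz": -5, "ax": 0, "ay": 0, "az": 0, "fingers": 1}, {"tx": 0, "ty": 0, "tz": -8, "ax": 0, "ay": 0, "az": 0, "fingers": 1}]'

```text
clock: 28.42
tcp_pos: [446.6, 16.1, 114.6]
ee_rot: [3.14, -0.039, -0.001]
ft_force: [0.9, 0.0, 0.4]
width: 85.5
```

Request:
carry_out --moves '[{"tx": 0, "ty": 0, "tz": -4, "ax": 0, "ay": 0, "az": 0, "fingers": 1}, {"tx": 0, "ty": 0, "tz": -8, "ax": 0, "ay": 0, "az": 0, "fingers": 1}, {"tx": -2, "ty": 0, "tz": -12, "ax": 0, "ay": 0, "az": 0, "fingers": 1}, {"tx": -4, "ty": 0, "tz": -15, "ax": 0, "ay": 0, "az": 0, "fingers": 1}, {"tx": -5, "ty": 0, "tz": -17, "ax": 0, "ay": 0, "az": 0, "fingers": 1}, {"tx": -5, "ty": 0, "tz": -17, "ax": 0, "ay": 0, "az": 0, "fingers": 1}, {"tx": -5, "ty": 0, "tz": -17, "ax": 0, "ay": 0, "az": 0, "fingers": 1}]'

```text
clock: 29.0
tcp_pos: [396.7, 17.5, 285.7]
ee_rot: [3.14, -0.038, 0.004]
ft_force: [-0.4, 0.6, -1.0]
width: 85.3
```

Run:
```python
from h import *
c=env.camera_info("wrist"); im=env.capture("wrist"); d=env.camera_info("side"); s=env.capture("side"); np.savez("w13.npz",**c)
go(400,16,300)
q=proj(c,(546,14,20)).astype(int); p=proj(d,(546,14,30)).astype(int); print(q,p)
a=im[max(0,q[1]-150):q[1]+150,max(0,q[0]-120):q[0]+120]; b=s[p[1]-65:p[1]+65,p[0]-100:p[0]+100]
print("wrist crop origin",max(0,q[0]-120),max(0,q[1]-150))
a=cv2.resize(a,None,fx=1.7,fy=1.7); b=cv2.resize(b,None,fx=1.9,fy=1.9,interpolation=cv2.INTER_CUBIC); print(a.shape,b.shape)
o=np.zeros((max(a.shape[0],b.shape[0]),a.shape[1]+b.shape[1],3),np.uint8); o[:a.shape[0],:a.shape[1]]=a; o[:b.shape[0],a.shape[1]:]=b
cv2.imwrite("pics/final.png",o)
S=env.camera_info("scene"); i=env.capture("scene"); hsv=cv2.cvtColor(i,cv2.COLOR_BGR2HSV)
cv2.imwrite("pics/sceneF.png",i); z=cv2.imread("pics/scene0.png")
for n,(x,y) in dict(owl=(269,271),bay=(365,113)).items(): print(n,np.abs(i[y-15:y+15,x-15:x+15].astype(int)-z[y-15:y+15,x-15:x+15]).mean())
```

```text
shift cm [ 0.35  0.14 -1.61] turn [ 0.01  0.02 -0.  ] dyaw 0.0
shift cm [ 0.35  0.14 -1.61] turn [ 0.01  0.02 -0.  ] dyaw 0.0
tcp [396.5  17.5 283.9] yaw -1.595 q [-0.07  0.    1.94 -0.    1.2   1.52] t 29.1 w 85.5
[321  53] [314 207]
wrist crop origin 201 0
(345, 408, 3) (247, 380, 3)
owl 3.4451851851851854
bay 2.328888888888889
```

View pics/final.png

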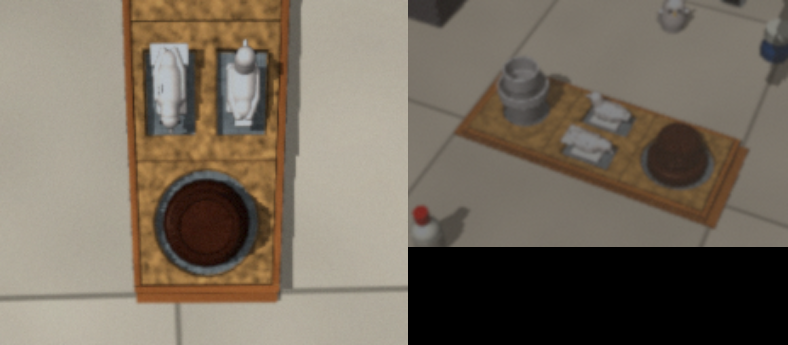

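The last picture shows both doves upright and lengthwise in their pockets at (170,85) and (243,85). The base is centred in the large pocket at (207,222), and the cups are nested upright at (523,90). The owl and bayonet base patches are unchanged from the start image.

```bash
python3 -c "
from rig import env
print(env.sign_off())"
```

```text
the job is handed in; nothing more can be done
None
```

The tray is kitted and the job is handed in at about 29 s on the robot clock. No verdict came back, so the result below rests on my own checks.

- **Placed:** The upright dove is in the −y oblong pocket and the bowed dove in the +y one. The wide cup is in the small round pocket with the slim cup nested inside it. The threaded base is in the large pocket. Each piece was lowered to the floor of its pocket before I released it; the bowed dove showed only about 2 N there, the others 11–16 N.
- **Heights:** The rise from pick to contact matched the drawing: 10 mm for the wide cup, base and bowed dove, and 28 mm for the slim cup.
- **Last checks:** The final wrist and side pictures show everything upright and the base centred in its pocket. The wide cup's rim was 1 mm from my estimate of the pocket centre, measured before the slim cup went in. The pictures of the owl and bayonet base match the start images.
- **Disagreements:** The upright dove met the pocket floor about 1.6 mm higher than I expected. I put this down to the fingers lifting the arm slightly as they closed, since the later grips showed the same. The cameras disagreed by 2–3 mm on where the tray lies across y, well inside the pocket tolerances.

The first move call was refused because its rows did not include every key, and nothing moved.

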